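# Lever the stuck lid of the disinfecting box and hang the lever up

## Task

The lid of the steel disinfecting box is stuck shut. Take the lever, put its flat blade under the lid's front tab and, with the lever bearing on the round cross bar of the rest in front of the box, prise the lid until its front edge has come up by about a centimetre - with the lever, not with the fingers. Then hang the lever by its eye on the peg of the stand, so that it hangs down at rest, and leave everything else on the desk where it is.

Things in the scene. Friction and masses are not known exactly. Their poses are not given: they have to be found in the camera images.
- box: Steel disinfecting box, fixed to the desk. Origin on the desk under its middle; x points from front to rear (the front, with tab and lever rest, faces -x, roughly the robot), y across, z up. Walls 124 (x) x 160 (y) mm, 123.5 mm high; closed lid's top at 131.5 mm. Base plate 10 mm thick from x = -120 to +75 mm; the desk in front of that is clear of fixtures.
- lever_rest: The lever rest in front of the box, rigid with it and with the same axes: two upright cheeks, 124 mm high, and between them (66 mm clear width along y) a round steel cross bar, 10 mm thick, along y. Its origin is on the desk 102 mm in front (-x) of the box's origin.
- rest_top (a point): Top of the rest's cross bar at mid width, 115 mm over the desk, 102 mm in front (-x) of the box's origin. Box axes.
- tab_edge (a point): Middle of the front edge of the lid's tab, on its underside, moving with the lid. The tab: a flat tongue 56 mm wide, 4 thick, standing out 14 mm in front of the lid's rim (16 from the box wall). Closed, this point is 78 mm in front (-x) of the box's origin, 24 mm behind the cross bar's middle, 123.5 mm over the desk: 8.5 mm above the cross bar's top.
- lid: The steel lid with its tab, 128 x 164 mm, 8 mm thick; origin at the middle of its underside, 123.5 mm above the box's origin when shut. It swings up at the front about a hinge along y at its rear lower edge, 144 mm behind the tab's edge. Very stiff all the way: it takes about 22 N upward at the tab to move it, and it stays where it is left.
- lever: Loose bright steel lever, 229 mm long, 140 g. Origin on its flat underside; x along it to the blade tip, z up, y across. Square shank 12 wide, 11 high, x -75 to 75 mm; flat blade 3.5 to 4 thick, 18 to 22 wide, from x = 75 to the tip at 120. At the other end a ring eye, 38 outside, 26 inside, 12 thick, its hole along y, centre x = -90, z = 19 mm. Balances near x = -15 mm.
- grip (a point): Middle of the shank near the lever's balance point: x = -15, y = 0, z = 5.5 mm in the lever's frame. Lever axes.
- eye (a point): Centre of the lever's eye (x = -90, y = 0, z = 19 mm in the lever's frame). Lever axes.
- tip (a point): Middle of the blade's tip edge, x = 120, z = 1.75 mm in the lever's frame. Lever axes.
- stand: Fixed hook stand: foot 100 x 90 x 12 mm (x -35 to 65 mm), upright post 18 mm wide, 266 high, x 0 to 16 mm; near its top a black flat-sided peg, 14 mm wide, 10 high, stands out 57 mm from the post along the stand's -x (roughly toward the robot) and rises 7 mm on the way. Origin on the desk under the post's front face; x to the rear, z up.
- peg_mid (a point): On the peg's axis, 25 mm in front of the post, 250.5 mm over the desk. Stand axes.
- peg_end (a point): Front end of the peg, 57 mm in front of the post, 255 mm over the desk. Stand axes.
- drops_a: Bystander: small dropper bottle, 25 x 26 x 62 mm, standing. Leave alone.
- contact_case: Bystander: contact lens case with two round caps, 30 x 66 x 20 mm. Leave alone.
- usb_stick: Bystander: black memory stick, 57 x 18 x 8 mm. Leave alone.

How it is judged:
On the way:
1. the lid is prised open at the tab by at least 7.5 mm (tab_edge over 131 mm high) with the lever pressing on the rest's cross bar and on the lid (height (world z) of tab_edge above 0.131 m and contact force between lever and lever_rest above 3 N and contact force between lever and lid above 2 N), for 0.1 s.
At the end, for the whole second after the job is handed in: The lid stays open by 7.5 mm or more at the tab (tab_edge over 131 mm high). The released lever hangs by its eye on the stand's peg (eye centre within about 12 mm of the peg axis, between post and peg end), blade tip less than 75 mm over the desk, at rest (under 0.05 m/s) (height (world z) of tab_edge above 0.131 m and x of eye in the frame of peg_mid between -0.033 and 0.027 m and y of eye in the frame of peg_mid between -0.012 and 0.012 m and z of eye in the frame of peg_mid between -0.015 and 0.012 m and height (world z) of tip below 0.075 m and contact force between lever and stand above 0.3 N and linear speed of lever below 0.05 m/s); the robot touches nothing.
It fails at once if the lid is pushed or pulled with the fingers (over 5 N) (contact force between the fingers and lid above 5 N).
It fails at once if a bystander is moved by more than 30 mm (distance of any of drops_a, contact_case, usb_stick from where it was at the start of the episode above 0.03 m).
It also fails if it takes over 66 s, if anything falls off the work surface, if the arm or the gripper's body presses on something with over 40 N, if the wrist force passes 120 N, or if a joint passes its speed limit or range.

## Robot

A 7-joint arm with a two-finger parallel gripper is mounted at the origin on a cart in front of the work surface, level with it; the furniture and walls round the work are solid. World frame = base frame: x ahead of the robot, y to its left, z up, the work surface at z = 0. Lengths are in m, angles in rad, forces in N, time in s.
With the tool pointing down it reaches from about 0.35 to 0.9 m from the base axis. Payload 8.1 kg.
Tool frame: the origin (TCP) lies at the very end of the fingers, on their centre line; the grasp point (between the pads) lies 19 mm behind it (grasp_offset is the distance from the TCP to the grasp point, in m); z points along the fingers, y is the line along which they close (so a half turn about z gives the same grasp; the last joint's range is limited). The gripper opens to 92 mm and grips with 3 to 60 N. Pads are 19 mm wide; open, the fingers measure 130 mm over their backs; the gripper's body (75 mm by 190 mm) begins 47 mm behind the grasp point.
Start: joints at [1.177, 0.434, 0.025, 1.573, -0.012, 1.134, -0.075], TCP at [0.179, -0.599, 0.227] pointing down, gripper open.
Joint ranges: [-2.62, 2.62], [-0.44, 2.09], [-1.27, 1.32], [0.08, 2.57], [-1.32, 4.46], [0.12, 2], [-2.74, 2.74]. Speed limits (rad/s): [2.22, 2.22, 3.01, 3.01, 3.14, 3.14, 3.14].

## Interface

Orientations are given as a rotation vector (axis times angle).
In Python, from cell import observe, get_image, camera_params, sign_off, silhouettes, grasp_offset gives the robot as it stands. The module is installed in compiled form; this text tells all that it offers.
- The arm moves only by the tool jog_arm, never from a script. Its argument "motion" is a list that holds one entry, the list of rows, each a list of 7 numbers: the shift along the tool's x, y, z in m, then the turn, a rotation vector about the tool's x, y, z in rad, then the closure, from -1 (fully open) to 1 (shut), so that 0 is half open. In form: [[[dx, dy, dz, wx, wy, wz, hand], ...]]. A call has 1 to 10 rows; each row is the pose to reach, as a shift and turn from the pose commanded when the call began, along the tool's axes at that moment; what a row does not reach only later rows make up. A row lasts 1/12 s, in which the tool goes at most 41.7 mm and 7.16 degrees, less where a joint would pass 70% of its speed; a pose out of reach is approached as far as the arm can. A call with a gripper value outside its range is refused whole. The fingers move at their own pace and stop on an object; "force" is the grip in N (left out, the last holds). Time passes only in rows, so rows that repeat a pose let the fingers close. It gives the time, the measured TCP pose, the force, the opening and the grip force at its end, in the units of the state.
- observe(): the state, without advancing time (a new reading comes with each control period).
- get_image(name): name is "side" or "top"; returns the picture (400x640x3 uint8, red, green, blue); there is no depth.
- camera_params(name): a dict with "vertical_fov" (degrees; the focal length in pixels is half the picture's height over the tangent of half this angle, whatever the lens; pixels are square), "cx", "cy" (the principal point, pixels), "dist_coeffs" ([k1, k2, p1, p2, k3] as OpenCV has them; the pictures are not rectified), "T" (4x4, takes a point from camera to world coordinates). Camera axes: x right, y down, z forward; pixel columns grow to the right and rows downward; lengths in m; the calibration is good to about 2 mm. A picture is of the moment at which its call begins. camera_params takes no time and is no camera call.
- sign_off(): hands the job in; it is judged then, once.
Trained networks look in the newest picture that a camera, given by its name, has taken for a name from the list of things; names that differ only in an ending like _2 or _b are one class to them, and where a whole thing is asked for, a point or a joint stands for the part that bears it (a point fixed in the world has none). Each returns a list of dicts, best first, with "p" (0 to 1); they miss things now and then, are a little off and sometimes report something else, mostly with a low value. They report only what shows in the picture. A call takes as long as a camera call.
- silhouettes(query, camera): "mask" (400x640 bool, what is visible of it) and "pixel" ([column, row] in pixels, amid what is visible of it).
The state is a dict: "clock": time; "joints": joint angles; "dq": joint speeds; "joint_efforts": joint torques, N m; "position": TCP position; "ee_rot": TCP orientation; "force": force on the tool from outside, world axes, zero at the start; "ft_torque": the same for the moment, N m; "width": opening from 0.0 (shut) to 1.0 (fully open); "gripper_force": force on a finger pad.
Only numpy, scipy, OpenCV 4.12 (cv2) and the standard library are available. Lean on these libraries where they do the work, as an engineer would, in place of code of your own. Each camera call takes 0.05 s, during which the arm holds its last target. There are 200 camera calls.

## Working session

There is one attempt and no reset: what is moved stays moved. The work goes in short steps, Python scripts to look and compute and a tool call to move; the robot and the scene stay as the last step left them, time stands still between calls to the robot, and variables do not carry over. Pictures are saved under pics/ and viewed, at most 10 in all, crops included, and the job is handed in when it is done.

Besides the shell and the picture viewer there is one more tool, called after "Emit:" by a JSON object that holds its "op" and its "data", one argument or row to a line. jog_arm: Moves the arm, as the interface text tells. Its arguments: {"type":"object","properties":{"motion":{"type":"array"},"force":{"type":"number"}},"required":["motion"]}

```bash
mkdir -p pics; python3 - <<'E'
from cell import *
import cv2,numpy as np
s=observe(); print({k:np.round(v,3) for k,v in s.items()}, grasp_offset)
for c in("side","top"):
    im=get_image(c); cv2.imwrite(f"pics/{c}0.png",im[:,:,::-1]); p=camera_params(c); print(c,p["vertical_fov"],p["cx"],p["cy"],p["dist_coeffs"]);print(np.round(p["T"],3))
E
```

```text
{'clock': np.float64(0.0), 'joints': array([ 1.177,  0.435,  0.025,  1.574, -0.012,  1.134, -0.075]), 'dq': array([-0.   , -0.001, -0.001,  0.001,  0.001, -0.001, -0.   ]), 'joint_efforts': array([-0.0000e+00, -6.6786e+01,  9.8500e-01, -3.1447e+01, -6.1000e-02,
        4.3000e-02,  0.0000e+00]), 'position': array([ 0.179, -0.598,  0.226]), 'ee_rot': array([-3.107e+00, -4.550e-01,  1.000e-03]), 'force': array([0.294, 0.242, 0.458]), 'ft_torque': array([ 0.009, -0.024, -0.043]), 'gripper_force': np.float64(0.0), 'width': np.float64(1.0)} 0.0188
side 52.017136424787765 323.682228175043 192.3329649663307 [-0.02916871  0.          0.          0.          0.        ]
[[ 1.     0.022 -0.009  0.568]
 [ 0.02  -0.548  0.837 -1.024]
 [ 0.013 -0.836 -0.548  0.727]
 [ 0.     0.     0.     1.   ]]
top 49.2097183180236 325.4053691267758 198.62343018894208 [-0.07183515  0.          0.          0.          0.        ]
[[ 0.033 -0.975  0.221  0.286]
 [-0.999 -0.033  0.003 -0.134]
 [ 0.004 -0.221 -0.975  1.472]
 [ 0.     0.     0.     1.   ]]
```

View pics/side0.png

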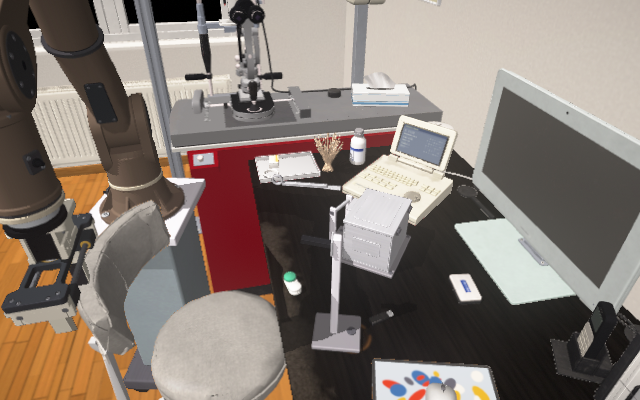

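View pics/top0.png

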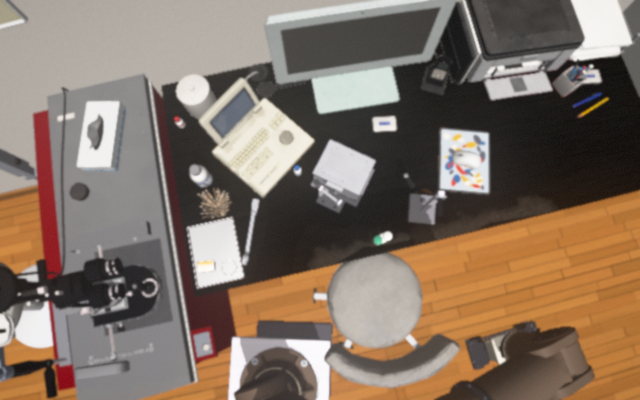

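The side view shows the box at about (375,230), the stand at (337,300) and the lever at (305,184). In the top view the lever runs from (255,200) to (247,262), the box is at (345,170) and the stand at (425,207). Next I'll fit poses to the masks.

```bash
cat > h.py <<'E'
import numpy as np,cv2
from cell import *
from scipy.optimize import minimize
from scipy.spatial.transform import Rotation as R
def K(c):
    p=camera_params(c); f=200/np.tan(np.radians(p["vertical_fov"]/2))
    return np.array([[f,0,p["cx"]],[0,f,p["cy"]],[0,0,1.]]),np.array(p["dist_coeffs"]),np.array(p["T"])
CAM={c:K(c) for c in("side","top")}
def proj(c,P):
    k,d,T=CAM[c]; W=np.linalg.inv(T)
    return cv2.projectPoints(np.atleast_2d(P).astype(float),cv2.Rodrigues(W[:3,:3])[0],W[:3,3],k,d)[0][:,0]
def onz(c,px,z):
    k,d,T=CAM[c]; u=cv2.undistortPoints(np.array(px,float).reshape(-1,1,2),k,d)[:,0]
    r=np.c_[u,np.ones(len(u))]@T[:3,:3].T
    return T[:3,3]+r*((z-T[2,3])/r[:,2])[:,None]
def bx(x0,x1,y0,y1,z0,z1): return np.array([[x,y,z] for x in(x0,x1) for y in(y0,y1) for z in(z0,z1)],float)
def ring(c,ro,t):
    a=np.linspace(0,2*np.pi,24,endpoint=False)
    return np.vstack([np.c_[c[0]+ro*np.cos(a),0*a+s*t/2,c[1]+ro*np.sin(a)] for s in(-1,1)])
G=dict(
 lever=[bx(-.075,.075,-.006,.006,0,.011),bx(.075,.12,-.010,.010,0,.0038),ring((-.09,.019),.019,.012)],
 box=[bx(-.062,.062,-.08,.08,0,.1235),bx(-.064,.064,-.082,.082,.1235,.1315),bx(-.12,.075,-.08,.08,0,.01),bx(-.078,-.06,-.028,.028,.1235,.1275),bx(-.112,-.092,-.041,-.033,0,.124),bx(-.112,-.092,.033,.041,0,.124)],
 stand=[bx(-.035,.065,-.045,.045,0,.012),bx(0,.016,-.009,.009,0,.266),np.array([[x,y,z+dz] for x,z in((0,.247),(-.057,.255)) for y in(-.007,.007) for dz in(-.005,.005)])])
S=4
def render(c,name,q):
    m=np.zeros((400*S,640*S),np.uint8)
    for P in G[name]:
        W=P@R.from_euler('z',q[2]).as_matrix().T+[q[0],q[1],q[3] if len(q)>3 else 0]
        h=cv2.convexHull((proj(c,W)*S).round().astype(np.int32)); cv2.fillConvexPoly(m,h,255)
    return cv2.resize(m,(640,400),interpolation=cv2.INTER_AREA)/255.
def fit(name,masks,q0):
    def f(q):
        L=0
        for c,m in masks.items():
            r=render(c,name,q); L+=1-np.minimum(r,m).sum()/np.maximum(r,m).sum()
        return L
    best=None
    for dy in(0,.3,-.3):
        q=np.array(q0,float); q[2]+=dy
        s=np.vstack([q]+[q+np.eye(len(q))[i]*(.02 if i!=2 else .2) for i in range(3)])
        o=minimize(f,q,method='Nelder-Mead',options=dict(initial_simplex=s,xatol=1e-4,fatol=1e-4,maxiter=250))
        if best is None or o.fun<best.fun: best=o
    return best
def crop(im,x0,y0,w,h,k,fn): cv2.imwrite(fn,cv2.resize(im[y0:y0+h,x0:x0+w,::-1],None,fx=k,fy=k,interpolation=cv2.INTER_CUBIC))
E
python3 - <<'E'
from h import *
q0={}
for n in("lever","box","stand","lever_rest","drops_a","contact_case","usb_stick"):
  ms={}
  for c in("side","top"):
    s=silhouettes(n,c)
    if s: 
      m=s[0]["mask"]; ys,xs=np.where(m); ms[c]=m*1.; print(n,c,round(s[0]["p"],2),np.round(s[0]["pixel"]),m.sum(),xs.min(),xs.max(),ys.min(),ys.max(),onz(c,s[0]["pixel"],.01)[0].round(3))
  np.savez(f"m_{n}.npz",**ms)
E
```

```text
lever side 0.8 [303. 184.] 356 271 339 174 190 [0.487 0.118 0.01 ]
lever top 0.68 [252. 229.] 310 241 258 198 264 [0.505 0.118 0.01 ]
box side 0.62 [376. 234.] 4811 337 410 189 277 [ 0.707 -0.132  0.01 ]
box top 0.7 [341. 173.] 2871 311 375 140 211 [ 0.711 -0.18   0.01 ]
stand side 0.69 [335. 321.] 2761 301 360 233 352 [ 0.591 -0.436  0.01 ]
stand top 0.83 [424. 208.] 948 409 444 190 223 [ 0.595 -0.468  0.01 ]
lever_rest side 0.52 [334. 215.] 305 328 351 196 238 [ 0.588 -0.051  0.01 ]
lever_rest top 0.58 [331. 195.] 148 319 341 187 209 [ 0.632 -0.146  0.01 ]
drops_a side 0.51 [306. 183.] 293 272 339 174 189 [0.496 0.127 0.01 ]
drops_a top 0.57 [295. 168.] 54 294 300 166 174 [ 0.722 -0.019  0.01 ]
contact_case side 0.81 [292. 284.] 285 284 300 272 295 [ 0.49  -0.331  0.01 ]
contact_case top 0.67 [382. 240.] 132 375 391 232 243 [ 0.483 -0.325  0.01 ]
usb_stick side 0.5 [383. 319.] 214 369 392 310 324 [ 0.696 -0.428  0.01 ]
usb_stick top 0.52 [407. 180.] 83 405 414 174 188 [ 0.694 -0.41   0.01 ]
```

```bash
python3 - <<'E'
from h import *
for n,q in dict(lever=(.49,.118,0),box=(.72,-.17,-.4),stand=(.61,-.46,0)).items():
    ms=dict(np.load(f"m_{n}.npz")); 
    if n=="lever":
        for y in (0,np.pi/2,np.pi):pass
        os=[fit(n,ms,(q[0],q[1],y)) for y in (.1,np.pi+.1)]
    elif n=="box": os=[fit(n,ms,(q[0],q[1],y)) for y in (-.5,.5)]
    else: os=[fit(n,ms,(q[0],q[1],y)) for y in (0,)]
    for o in os: print(n,o.x.round(4),round(o.fun,3))
    o=min(os,key=lambda o:o.fun)
    for c in ms: print("  single",c,fit(n,{c:ms[c]},o.x).x.round(4))
E
python3 - <<'E'
from h import *
a=get_image("side");b=get_image("top")
A=cv2.resize(a[165:265,260:420],None,fx=4,fy=4,interpolation=2)  # 640x400
cv2.imwrite("pics/c1.png",A[:,:,::-1])
B=cv2.resize(b[130:270,230:430],None,fx=4,fy=4,interpolation=2);cv2.imwrite("pics/c2.png",B[:,:,::-1])
E
```

```text
lever [ 0.4906  0.122  -0.0946] 0.33
lever [0.5017 0.1214 3.0133] 0.634
  single side [ 0.4909  0.1213 -0.0887]
  single top [ 0.4907  0.1224 -0.0936]
box [ 0.6972 -0.1884 -0.4283] 0.336
box [ 0.6971 -0.1879 -0.4315] 0.338
  single side [ 0.6972 -0.1884 -0.4283]
  single top [ 0.698  -0.1892 -0.4291]
stand [ 0.5799 -0.4604 -0.0708] 0.16
  single side [ 0.58   -0.4599 -0.0609]
  single top [ 0.5793 -0.4614 -0.1159]
```

View pics/c1.png

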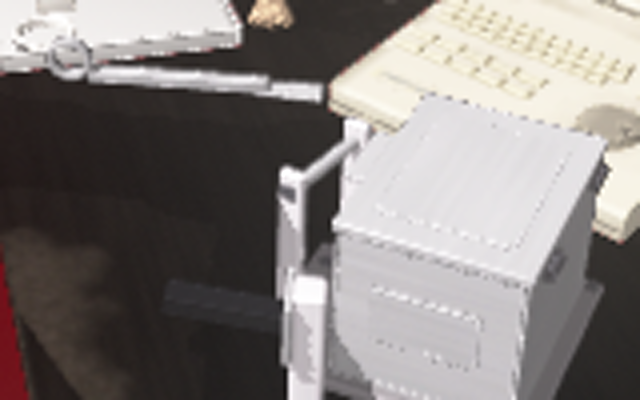

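View pics/c2.png

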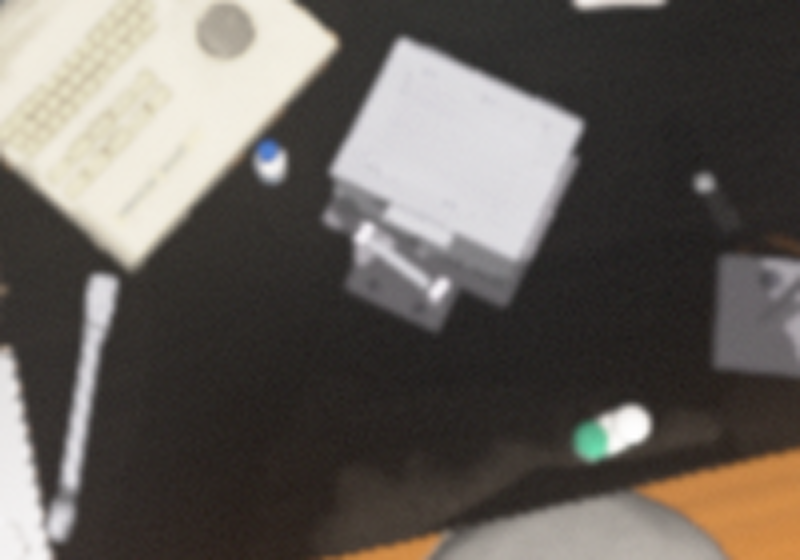

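The crops show the eye end of the lever at top-crop (62,520) and its tip at (100,280). The lid corners are at (403,38), (585,123), (517,262) and (330,172), with the rest in front of the box and the bottle to its left. I'll refine the box from these corners and set up a move helper.

```bash
cat >> h.py <<'E'
import json
def Rl(yaw,pitch=0):  # lever axes in world: pitch>0 = tip down
    return R.from_euler('ZY',[yaw,pitch]).as_matrix()
TL=np.diag([1.,-1,-1]) # tool axes in lever axes
def step(pos,Rt,log=True):
    s=observe(); p=np.array(s["position"]); R0=R.from_rotvec(s["ee_rot"]).as_matrix()
    open("log.jsonl","a").write(json.dumps([list(map(float,s["joints"])),list(map(float,p)),list(map(float,s["ee_rot"]))])+"\n")
    d=R0.T@(np.array(pos)-p); w=R.from_matrix(R0.T@Rt).as_rotvec()
    print("t",round(float(s["clock"]),2),"d",d.round(4),"w",w.round(4),"rows",round(np.linalg.norm(d)/.0417,1),round(np.degrees(np.linalg.norm(w))/7.16,1)); return s
E
python3 - <<'E'
from h import *
from scipy.optimize import least_squares
L=bx(-.064,.064,-.082,.082,.1315,.1315)[::2]
ct=np.array([(403,38),(585,123),(517,262),(330,172)])/4+[230,130]-.4; cs=np.array([(425,95),(607,140),(527,285),(333,225)])/4+[260,165]-.4
# order: rear-left(y+), rear-right, front-right, front-left
P=np.array([[.064,.082,.1315],[.064,-.082,.1315],[-.064,-.082,.1315],[-.064,.082,.1315]])
ck=np.array([[-.102,.037,.124],[-.102,-.037,.124]]); kt=np.array([(367,232),(437,290)])/4+[230,130]-.4; ks=np.array([(357,126),(290,178)])/4+[260,165]-.4
W=lambda q,P:P@R.from_euler('z',q[2]).as_matrix().T+[q[0],q[1],0]
for use in(("top",),("side",),("top","side")):
    f=lambda q:np.concatenate([(proj(c,W(q,np.vstack([P,ck])))-np.vstack(m)).ravel() for c,m in dict(top=(ct,kt),side=(cs,ks)).items() if c in use])
    o=least_squares(f,[.7,-.19,-.43]); print(use,o.x.round(4),o.fun.round(1))
step((.42,-.47,.40),R.from_rotvec(observe()["ee_rot"]).as_matrix())
E
```

```text
('top',) [ 0.6973 -0.1864 -0.4412] [ 0.3 -0.3  0.2  0.5 -0.3  0.2  0.3 -0.2 -1.9  1.9  1.4 -2.2]
('side',) [ 0.6912 -0.1495  0.6927] [  4.8  -8.4   4.4   7.3 -11.4 -10.   -7.4 -25.5 -13.6  14.7  23.   16.1]
('top', 'side') [ 0.7007 -0.1669  0.1034] [-18.9   9.1 -13.9 -15.5   6.7 -12.2   1.9  13.8   7.7  10.1  13.5  -6.
  30.6  -1.5   1.   24.  -32.  -10.    7.  -32.4 -11.2   4.5   8.9   8.5]
t 0.9 d [ 0.2676 -0.0543 -0.1732] w [0. 0. 0.] rows 7.8 0.0
```

```bash
python3 - <<'E'
from h import *
from scipy.optimize import least_squares
ct=np.array([(403,38),(585,123),(517,262),(330,172)])/4+[230,130]-.4; cs=np.array([(607,140),(527,285),(333,225),(425,95)])/4+[260,165]-.4
P=np.array([[.064,.082,.1315],[.064,-.082,.1315],[-.064,-.082,.1315],[-.064,.082,.1315]])
W=lambda q,P:P@R.from_euler('z',q[2]).as_matrix().T+[q[0],q[1],0]
for use in(("top",),("side",),("top","side")):
    f=lambda q:np.concatenate([(proj(c,W(q,P))-m).ravel() for c,m in dict(top=ct,side=cs).items() if c in use])
    o=least_squares(f,[.7,-.19,-.43]); print(use,o.x.round(4),o.fun.round(1))
E
```

```text
('top',) [ 0.6975 -0.186  -0.4303] [-0.2 -0.2  0.   0.1 -0.1 -0.   0.3  0.1]
('side',) [ 0.6956 -0.1886 -0.4291] [ 0.5  0.3  1.1  0.  -1.5 -0.2 -0.2 -0.5]
('top', 'side') [ 0.6964 -0.1869 -0.4299] [ 0.1  0.1  0.3  0.4  0.2  0.3  0.5  0.5  0.7 -0.   1.4 -0.4 -1.2 -0.6
  0.1 -0.8]
```

Emit:
{"op": "jog_arm", "data": {
  "motion": [
    [[0.268, -0.054, -0.173, 0, 0, 0, -1], [0.268, -0.054, -0.173, 0, 0, 0, -1], [0.268, -0.054, -0.173, 0, 0, 0, -1], [0.268, -0.054, -0.173, 0, 0, 0, -1], [0.268, -0.054, -0.173, 0, 0, 0, -1], [0.268, -0.054, -0.173, 0, 0, 0, -1], [0.268, -0.054, -0.173, 0, 0, 0, -1], [0.268, -0.054, -0.173, 0, 0, 0, -1], [0.268, -0.054, -0.173, 0, 0, 0, -1]]
  ]
}}

```text
clock: 1.65
position: [0.4277, -0.4659, 0.4033]
ee_rot: [3.104, 0.469, 0.011]
force: [0.9, 0.9, -1.0]
width: 0.997
gripper_force: 0.0
```

```bash
python3 - <<'E'
from h import *
s=step((.475,.123,.20),Rl(-.095)@TL); print(np.round(s["joints"],3),np.round(s["position"],3),np.round(s["force"],1))
E
```

```text
t 1.65 d [ 0.2179 -0.5492  0.2031] w [ 0.0017 -0.0071  0.3951] rows 15.0 3.2
[ 0.777  0.371 -0.048  1.242  0.013  1.523 -0.539] [ 0.428 -0.466  0.403] [ 0.9  0.9 -1. ]
```

Emit:
{"op": "jog_arm", "data": {
  "motion": [
    [[0.218, -0.549, 0.15, 0, 0, 0.395, -1], [0.218, -0.549, 0.15, 0, 0, 0.395, -1], [0.218, -0.549, 0.15, 0, 0, 0.395, -1], [0.218, -0.549, 0.15, 0, 0, 0.395, -1], [0.218, -0.549, 0.15, 0, 0, 0.395, -1], [0.218, -0.549, 0.15, 0, 0, 0.395, -1], [0.218, -0.549, 0.15, 0, 0, 0.395, -1], [0.218, -0.549, 0.15, 0, 0, 0.395, -1], [0.218, -0.549, 0.15, 0, 0, 0.395, -1], [0.218, -0.549, 0.15, 0, 0, 0.395, -1]]
  ]
}}

```text
clock: 2.48
position: [0.4551, -0.067, 0.2971]
ee_rot: [3.137, -0.164, 0.001]
force: [1.9, -0.9, -0.8]
width: 0.999
gripper_force: 0.0
```

```bash
python3 - <<'E'
from h import *
s=step((.475,.123,.10),Rl(-.095)@TL); print(np.round(s["joints"],3),np.round(s["position"],3))
E
```

```text
t 2.48 d [-0.0002 -0.1911  0.197 ] w [ 0.0003 -0.0007 -0.0097] rows 6.6 0.1
[ 0.256  0.124 -0.252  1.828  0.034  1.193 -1.682] [ 0.455 -0.067  0.297]
```

Emit:
{"op": "jog_arm", "data": {
  "motion": [
    [[0, -0.191, 0.1, 0, 0, -0.01, 0.15], [0, -0.191, 0.1, 0, 0, -0.01, 0.15], [0, -0.191, 0.1, 0, 0, -0.01, 0.15], [0, -0.191, 0.1, 0, 0, -0.01, 0.15], [0, -0.191, 0.2, 0, 0, -0.01, 0.15], [0, -0.191, 0.22, 0, 0, -0.01, 0.15], [0, -0.191, 0.22, 0, 0, -0.01, 0.15], [0, -0.191, 0.22, 0, 0, -0.01, 0.15], [0, -0.191, 0.22, 0, 0, -0.01, 0.15]]
  ]
}}

```text
clock: 3.23
position: [0.4724, 0.1218, 0.0731]
ee_rot: [3.137, -0.144, -0.011]
force: [-1.0, 0.5, 0.3]
width: 0.438
gripper_force: 0.0
```

```bash
python3 - <<'E'
from h import *
s=step((.4757,.1234,.003),Rl(-.095)@TL); print(np.round(s["joints"],3),np.round(s["position"],3),s["width"])
im=get_image("side"); cv2.imwrite("pics/g1.png",cv2.resize(im[100:220,230:390,::-1],None,fx=4,fy=4,interpolation=2))
E
```

```text
t 3.23 d [ 0.0037 -0.0021  0.0701] w [0.002  0.0071 0.0031] rows 1.7 0.1
[-0.101  0.443 -0.338  2.044  0.221  0.696 -2.242] [0.472 0.122 0.073] 0.43806188509792815
```

View pics/g1.png

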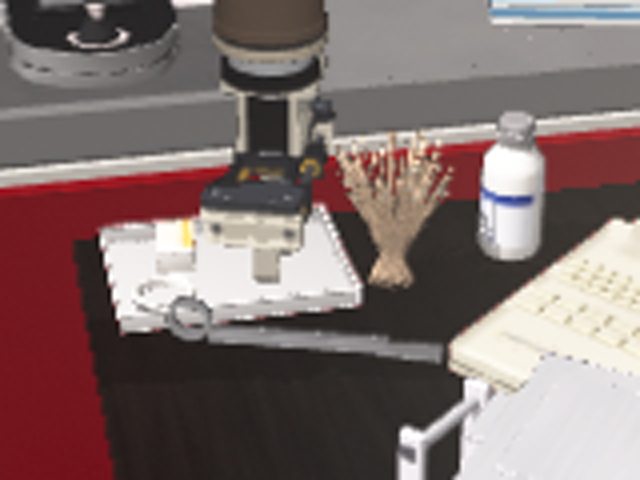

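The gripper is above the shank at crop (265,270), with the eye at (190,318) and the tip at (440,352). The fingers clear the white tray, so I'll descend and grip.

Emit:
{"op": "jog_arm", "data": {
  "motion": [
    [[0.004, -0.002, 0.03, 0.002, 0.007, 0.003, 0.15], [0.004, -0.002, 0.055, 0.002, 0.007, 0.003, 0.15], [0.004, -0.002, 0.068, 0.002, 0.007, 0.003, 0.15], [0.004, -0.002, 0.07, 0.002, 0.007, 0.003, 0.15], [0.004, -0.002, 0.07, 0.002, 0.007, 0.003, 0.15], [0.004, -0.002, 0.07, 0.002, 0.007, 0.003, 0.15]]
  ]
}}

```text
clock: 3.78
position: [0.481, 0.1229, 0.0092]
ee_rot: [-3.136, 0.154, -0.015]
force: [0.8, -1.1, 0.8]
width: 0.424
gripper_force: 0.0
```

Emit:
{"op": "jog_arm", "data": {
  "motion": [
    [[0, 0, 0, 0, 0, 0, 1], [0, 0, 0, 0, 0, 0, 1], [0, 0, 0, 0, 0, 0, 1], [0, 0, 0, 0, 0, 0, 1], [0, 0, 0, 0, 0, 0, 1], [0, 0, 0, 0, 0, 0, 1]]
  ],
  "force": 60
}}

```text
clock: 4.28
position: [0.4799, 0.123, 0.0077]
ee_rot: [-3.136, 0.153, -0.012]
force: [-0.8, -0.7, 5.6]
width: 0.113
gripper_force: 60.0
```

```bash
python3 - <<'E'
from h import *
s=step((.4757,.1234,.20),Rl(-.095)@TL); print(np.round(s["joints"],3),np.round(s["position"],4),np.round(s["ee_rot"],3),s["width"],s["gripper_force"],np.round(s["force"],1))
E
```

```text
t 4.28 d [-0.0027 -0.0004 -0.1923] w [-0.002  -0.0075 -0.0023] rows 4.6 0.1
[-0.148  0.551 -0.282  2.087  0.294  0.533 -2.312] [0.4799 0.123  0.0077] [-3.136  0.153 -0.012] 0.11261389197874148 60.003917813301086 [-0.8 -0.7  5.6]
```

The fingertips only overlap the shank by about 3 mm, so I'll regrip lower.

Emit:
{"op": "jog_arm", "data": {
  "motion": [
    [[0, 0, 0, 0, 0, 0, 0.5], [0, 0, 0, 0, 0, 0, 0.5], [-0.006, 0, 0.003, 0, 0, 0, 0.5], [-0.006, 0, 0.0055, 0, 0, 0, 0.5], [-0.006, 0, 0.0055, 0, 0, 0, 0.5], [-0.006, 0, 0.0055, 0, 0, 0, 1], [-0.006, 0, 0.0055, 0, 0, 0, 1], [-0.006, 0, 0.0055, 0, 0, 0, 1], [-0.006, 0, 0.0055, 0, 0, 0, 1], [-0.006, 0, 0.0055, 0, 0, 0, 1]]
  ],
  "force": 60
}}

```text
clock: 5.12
position: [0.4737, 0.1235, 0.0018]
ee_rot: [-3.136, 0.153, -0.011]
force: [-0.5, -0.6, -1.7]
width: 0.124
gripper_force: 60.0
```

```bash
python3 - <<'E'
from h import *
s=step((.4757,.1234,.20),Rl(-.095)@TL); print(np.round(s["joints"],3),np.round(s["position"],4),np.round(s["ee_rot"],3),s["width"],s["gripper_force"],np.round(s["force"],1))
for c in("side","top"):
  get_image(c)
  for m in silhouettes("lever",c)[:1]: print(c,m["p"],m["pixel"],m["mask"].sum())
  ms=m["mask"]*1.; ys,xs=np.where(ms); print(xs.min(),xs.max(),ys.min(),ys.max()); r=render(c,"lever",(.4906,.122,-.0946)); ys,xs=np.where(r>.5); print(" pred",xs.min(),xs.max(),ys.min(),ys.max())
E
```

```text
t 5.12 d [ 0.0033 -0.0005 -0.1982] w [-0.0019 -0.0069 -0.0024] rows 4.8 0.1
[-0.158  0.555 -0.276  2.104  0.3    0.512 -2.324] [0.4737 0.1235 0.0018] [-3.136  0.153 -0.011] 0.1242170301283945 59.99595522880554 [-0.5 -0.6 -1.7]
side 0.67 [310.6, 186.3] 283
271 339 174 190
 pred 271 340 173 190
top 0.49 [254.3, 207.9] 136
251 259 197 222
 pred 242 258 198 264
```

```bash
cat >> h.py <<'E'
Rg=R.from_rotvec([-3.136,.153,-.011]).as_matrix(); pg=np.array([.4737,.1235,.0018])
RtL=Rg.T@Rl(-.0946); ptL=Rg.T@(np.array([.4906,.122,0])-pg)   # lever in tool
TIP=np.array([.12,0,.00175]); EYE=np.array([-.09,0,.019]); GRIP=np.array([-.015,0,.0055])
BOX=np.array([.6964,-.1869,-.43])
def b2w(p): return R.from_euler('z',BOX[2]).as_matrix()@np.array(p,float)+[BOX[0],BOX[1],0]
def lev(pt,world,RL):  # tool pose placing lever point pt at world
    Rt=RL@RtL.T; return np.array(world)-RL@np.array(pt)-Rt@ptL, Rt
def levnow():
    s=observe(); Rt=R.from_rotvec(s["ee_rot"]).as_matrix(); RL=Rt@RtL; return np.array(s["position"])+Rt@ptL,RL
E
python3 - <<'E'
from h import *
print(RtL.round(3),ptL.round(4))
p,Rt=lev([.12,0,0],b2w([-.128,0,.16]),Rl(-.43)); print(p)
step(p,Rt)
E
```

```text
[[ 1.    -0.003  0.007]
 [-0.003 -1.    -0.002]
 [ 0.007  0.002 -1.   ]] [ 0.017  -0.0001  0.0019]
[ 0.4555119  -0.07653704  0.1618    ]
t 5.32 d [ 0.0024  0.2006 -0.1604] w [-0.0021  0.0006  0.3356] rows 6.2 2.7
```

Emit:
{"op": "jog_arm", "data": {
  "motion": [
    [[0, 0, -0.04, 0, 0, 0, 1], [0, 0, -0.08, 0, 0, 0, 1], [0, 0, -0.12, 0, 0, 0, 1], [0, 0, -0.16, 0, 0, 0, 1], [0, 0, -0.18, 0, 0, 0, 1], [0, 0, -0.18, 0, 0, 0, 1]]
  ]
}}

```text
clock: 5.82
position: [0.4749, 0.1244, 0.1866]
ee_rot: [-3.134, 0.153, -0.024]
force: [0.9, -0.1, -1.1]
width: 0.12
gripper_force: 60.0
```

```bash
python3 - <<'E'
from h import *
p,Rt=lev([.12,0,0],b2w([-.128,0,.16]),Rl(-.43)); s=step(p,Rt); print(s["joints"].round(3),s["gripper_force"])
E
```

```text
t 5.82 d [-2.00e-04  2.02e-01  2.39e-02] w [-0.0063 -0.0066  0.3355] rows 4.9 2.7
[-0.051  0.283 -0.387  1.933  0.135  0.935 -2.172] 59.996028542518616
```

Emit:
{"op": "jog_arm", "data": {
  "motion": [
    [[0, 0.202, 0.0, -0.006, -0.007, 0.335, 1], [0, 0.202, 0.0, -0.006, -0.007, 0.335, 1], [0, 0.202, 0.0, -0.006, -0.007, 0.335, 1], [0, 0.202, 0.0, -0.006, -0.007, 0.335, 1], [0, 0.202, 0.024, -0.006, -0.007, 0.335, 1], [0, 0.202, 0.024, -0.006, -0.007, 0.335, 1], [0, 0.202, 0.024, -0.006, -0.007, 0.335, 1], [0, 0.202, 0.024, -0.006, -0.007, 0.335, 1], [0, 0.202, 0.024, -0.006, -0.007, 0.335, 1]]
  ]
}}

```text
clock: 6.57
position: [0.4532, -0.0764, 0.1572]
ee_rot: [3.067, -0.67, -0.001]
force: [0.2, 0.0, -1.5]
width: 0.12
gripper_force: 60.0
```

```bash
cat > kin.py <<'E'
from h import *
from scipy.optimize import least_squares
D=[json.loads(l) for l in open("log.jsonl")]
def Rz(a):return R.from_euler('z',a).as_matrix()
def Ry(a):return R.from_euler('y',a).as_matrix()
def fk(j,k):
    # k: h, L1, L2, L3, yoff0, yaw0, a1,a2,a3 lateral/elbow offsets, c7
    M=Rz(k[5]-j[0]); p=np.array([0,0,k[0]])+M@[k[9],k[4],0]
    M=M@Ry(j[1]); M=M@Rz(-j[2]); p=p+M@[k[6],k[10],k[1]]
    M=M@Ry(j[3]); M=M@Rz(-j[4]); p=p+M@[k[7],0,k[2]]
    M=M@Ry(j[5]); M=M@Rz(-j[6]+k[8]); p=p+M@[0,0,k[3]]
    return p,M
def res(k):
    o=[]
    for j,p,r in D:
        P,M=fk(j,k); o+=list((P-p)*10); o+=list(R.from_matrix(M.T@R.from_rotvec(r).as_matrix()).as_rotvec())
    return np.array(o+list(.01*np.array(k)[[4,6,7,9,10]]))
def fitk():
    b=None
    for c in(0,1.57,-1.57,3.14):
        o=least_squares(res,[.3,.4,.4,.2,0,0,0,0,c,0,0])
        if b is None or o.cost<b.cost:b=o
    return b
E
python3 - <<'E'
from kin import *
p,Rt=lev([.12,0,0],b2w([-.128,0,.117]),Rl(-.43)); s=step(p,Rt)
D[:]=[json.loads(l) for l in open("log.jsonl")]
o=fitk(); print(o.cost,o.x.round(3),len(D)); print(np.abs(o.fun).max())
E
```

```text
t 6.57 d [ 0.0022 -0.001   0.0384] w [0.0046 0.0072 0.0025] rows 0.9 0.1
1.937690675712792e-07 [ 0.273  0.558  0.428  0.371 -0.036 -0.    -0.    -0.     1.571  0.
 -0.017] 9
0.0003637333060829408
```

The kinematic model fits to within 0.4 mrad / 0.04 mm. Next I'll descend to insertion height.

Emit:
{"op": "jog_arm", "data": {
  "motion": [
    [[0.002, -0.001, 0.02, 0.005, 0.007, 0.002, 1], [0.002, -0.001, 0.034, 0.005, 0.007, 0.002, 1], [0.002, -0.001, 0.038, 0.005, 0.007, 0.002, 1], [0.002, -0.001, 0.038, 0.005, 0.007, 0.002, 1], [0.002, -0.001, 0.038, 0.005, 0.007, 0.002, 1]]
  ]
}}

```text
clock: 6.98
position: [0.4556, -0.0769, 0.1198]
ee_rot: [-3.068, 0.674, -0.012]
force: [0.3, -0.0, -1.6]
width: 0.12
gripper_force: 60.0
```

```bash
python3 - <<'E'
from kin import *
p,Rt=lev([.12,0,0],b2w([-.128,0,.117]),Rl(-.43)); s=step(p,Rt)
p,Rt=lev([.12,0,0],b2w([-.069,0,.117]),Rl(-.43)); s=step(p,Rt)
im=get_image("side"); cv2.imwrite("pics/p1.png",cv2.resize(im[150:270,280:440,::-1],None,fx=5,fy=5,interpolation=2))
o,RL=levnow(); print("tip px",(proj("side",o+RL@TIP)-[280,150])*5,"eye",(proj("side",o+RL@EYE)-[280,150])*5,"bar ends",(proj("side",np.array([b2w([-.102,y,.11]) for y in(-.033,.033)]))-[280,150])*5)
E
```

```text
t 6.98 d [-0.0002 -0.0003  0.001 ] w [-0.0003 -0.0003  0.0001] rows 0.0 0.0
t 6.98 d [ 0.0588 -0.0005  0.0015] w [-0.0003 -0.0003  0.0001] rows 1.4 0.0
tip px [[259.20523754 251.58692502]] eye [[-81.8946147 130.1977024]] bar ends [[277.17947745 312.82258589]
 [328.04958667 248.05072259]]
```

View pics/p1.png

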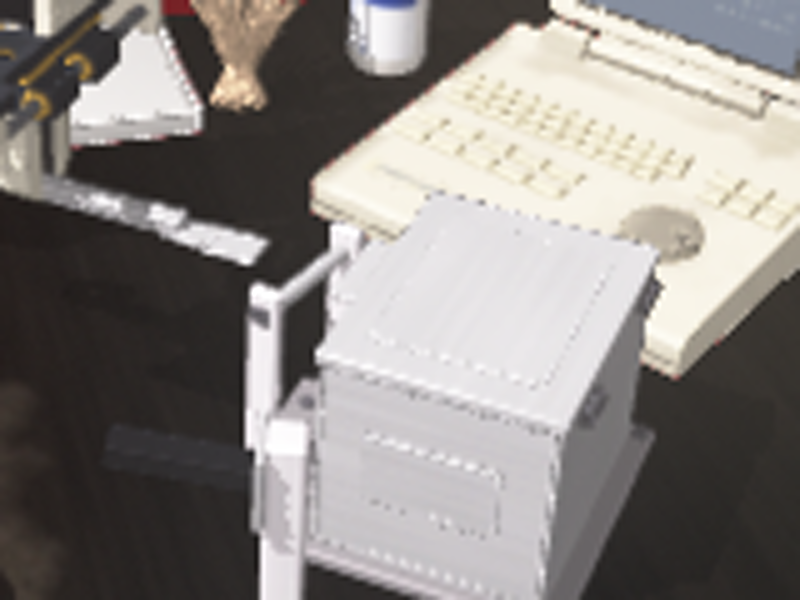

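The tip is seen at about (262,250), against a prediction of (259,251). The bar runs from (278,298) to (335,250), also as predicted, so I'll insert.

Emit:
{"op": "jog_arm", "data": {
  "motion": [
    [[0.015, -0.0005, 0.001, 0, 0, 0, 1], [0.03, -0.0005, 0.001, 0, 0, 0, 1], [0.045, -0.0005, 0.001, 0, 0, 0, 1], [0.055, -0.0005, 0.001, 0, 0, 0, 1], [0.059, -0.0005, 0.001, 0, 0, 0, 1], [0.059, -0.0005, 0.001, 0, 0, 0, 1], [0.059, -0.0005, 0.001, 0, 0, 0, 1]]
  ]
}}

```text
clock: 7.62
position: [0.5084, -0.1018, 0.1189]
ee_rot: [-3.067, 0.676, -0.011]
force: [-0.2, 0.3, -1.5]
width: 0.124
gripper_force: 60.0
```

```bash
cat >> h.py <<'E'
BAR=np.array([-.102,0,.110])
def w2b(p): return R.from_euler('z',BOX[2]).as_matrix().T@(np.array(p)-[BOX[0],BOX[1],0])
def pry(th,xt=-.069,lift=0.): # lever underside tangent to bar, tilted th (tip up); lever x of bar contact fixed
    lx=.12-(BAR[0]*-1+xt) # contact x on lever at level
    up=np.array([-np.sin(th),0,np.cos(th)])
    return lev([lx,0,0],b2w(BAR+(.005+lift)*up),Rl(BOX[2],-th))
E
python3 - <<'E'
from h import *
s=observe(); print(s["force"].round(1)); o,RL=levnow(); print("tip box",w2b(o+RL@TIP).round(4),"under@bar",w2b(o+RL@[.087,0,0]).round(4))
p,Rt=pry(0); step(p,Rt)
for a in(10,20,27,32):
  p,Rt=pry(np.radians(a)); step(p,Rt)
E
```

```text
[-0.2  0.3 -1.5]
tip box [-0.0694 -0.001   0.1188] under@bar [-0.1024 -0.001   0.117 ]
t 7.62 d [ 0.0004 -0.0009  0.0021] w [ 0.0001  0.0003 -0.0012] rows 0.1 0.0
t 7.62 d [ 0.0006 -0.0008  0.0202] w [ 0.0007  0.1749 -0.0016] rows 0.5 1.4
t 7.62 d [ 0.0041 -0.0008  0.0381] w [ 0.0013  0.3494 -0.002 ] rows 0.9 2.8
t 7.62 d [ 0.0083 -0.0008  0.0501] w [ 0.0017  0.4716 -0.0022] rows 1.2 3.8
t 7.62 d [ 0.0122 -0.0008  0.0583] w [ 0.002   0.5588 -0.0024] rows 1.4 4.5
```

Emit:
{"op": "jog_arm", "data": {
  "motion": [
    [[0.0005, -0.0008, 0.011, 0, 0.087, 0, 1], [0.0006, -0.0008, 0.02, 0, 0.175, 0, 1], [0.002, -0.0008, 0.029, 0, 0.262, 0, 1], [0.004, -0.0008, 0.038, 0.001, 0.349, -0.001, 1], [0.004, -0.0008, 0.038, 0.001, 0.349, -0.001, 1], [0.004, -0.0008, 0.038, 0.001, 0.349, -0.001, 1]]
  ]
}}

```text
clock: 8.12
position: [0.5107, -0.1016, 0.0801]
ee_rot: [2.952, -0.646, 0.529]
force: [-2.4, 1.7, -1.3]
width: 0.122
gripper_force: 60.0
```

```bash
python3 - <<'E'
from h import *
s=observe(); print(s["force"].round(1),s["ft_torque"].round(2)); o,RL=levnow(); print("tip box",w2b(o+RL@TIP).round(4),"under@bar",w2b(o+RL@[.087,0,0]).round(4))
for a in(24,28,31,34):
  p,Rt=pry(np.radians(a)); step(p,Rt)
E
```

```text
[-2.4  1.7 -1.3] [0.72 1.32 0.03]
tip box [-0.0756  0.0005  0.1267] under@bar [-0.106   0.0005  0.1139]
t 8.12 d [0.0022 0.0003 0.0074] w [0.0007 0.0714 0.0019] rows 0.2 0.6
t 8.12 d [0.0024 0.0003 0.0147] w [0.0009 0.1412 0.0018] rows 0.4 1.1
t 8.12 d [0.0029 0.0003 0.0201] w [0.001  0.1936 0.0017] rows 0.5 1.5
t 8.12 d [0.0037 0.0003 0.0255] w [0.0011 0.2459 0.0016] rows 0.6 2.0
```

```bash
python3 - <<'E'
from h import *
for a in(20,25,30,33):
  p,Rt=pry(np.radians(a),-.064,-.001); step(p,Rt)
E
```

```text
t 8.12 d [0.0074 0.0003 0.0012] w [0.0006 0.0016 0.002 ] rows 0.2 0.0
t 8.12 d [0.0072 0.0003 0.0098] w [0.0008 0.0888 0.0019] rows 0.3 0.7
t 8.12 d [0.0078 0.0003 0.0185] w [0.0009 0.1761 0.0017] rows 0.5 1.4
t 8.12 d [0.0085 0.0003 0.0236] w [0.001  0.2285 0.0016] rows 0.6 1.8
```

Emit:
{"op": "jog_arm", "data": {
  "motion": [
    [[0.004, 0.0003, 0, 0, 0, 0.002, 1], [0.0074, 0.0003, 0.001, 0, 0, 0.002, 1], [0.0074, 0.0003, 0.001, 0, 0, 0.002, 1], [0.0072, 0.0003, 0.0098, 0, 0.089, 0.002, 1], [0.0078, 0.0003, 0.0185, 0, 0.176, 0.002, 1], [0.0078, 0.0003, 0.0185, 0, 0.176, 0.002, 1], [0.0078, 0.0003, 0.0185, 0, 0.176, 0.002, 1]]
  ]
}}

```text
clock: 8.7
position: [0.5344, -0.1065, 0.1021]
ee_rot: [2.878, -0.634, 0.681]
force: [-4.8, 2.3, -5.3]
width: 0.125
gripper_force: 60.0
```

```bash
python3 - <<'E'
from h import *
s=observe(); print(s["force"].round(1),s["ft_torque"].round(2),s["gripper_force"]); o,RL=levnow(); print("tip box",w2b(o+RL@TIP).round(4),"under@bar",w2b(o+RL@[.087,0,0]).round(4),"tilt",np.degrees(np.arcsin(RL[2,0])))
im=get_image("side"); cv2.imwrite("pics/p2.png",cv2.resize(im[150:270,280:440,::-1],None,fx=5,fy=5,interpolation=2))
print("tip/eye/shank end px",((proj("side",np.array([o+RL@TIP,o+RL@EYE,o+RL@[.075,0,.011]]))-[280,150])*5).round())
for e in(0,.0075,.01,.0125):
  a=e/.144; P=[b2w([.066-x*np.cos(a)-.008*np.sin(a)*1,y,.1235+x*np.sin(a)+.008*np.cos(a)]) for x,y in((.13,-.082),(.13,.082))]
  print(e,((proj("side",np.array(P))-[280,150])*5).round(1).tolist())
E
```

```text
[-4.8  2.3 -5.3] [ 1.25  2.56 -0.22] 59.97446358203888
tip box [-0.0581  0.0061  0.1631] under@bar [-0.0869  0.0059  0.1468] tilt 26.458566747971926
tip/eye/shank end px [[391. 210.]
 [ 57. 240.]
 [310. 208.]]
0 [[308.3, 351.2], [429.9, 187.7]]
0.0075 [[308.4, 339.8], [430.3, 177.0]]
0.01 [[308.6, 336.0], [430.6, 173.5]]
0.0125 [[308.8, 332.3], [431.0, 170.0]]
```

View pics/p2.png

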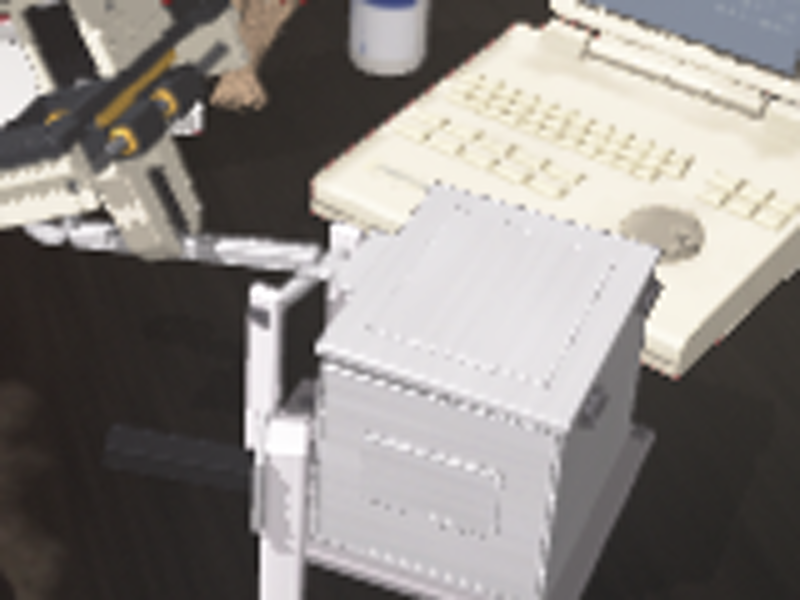

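The lid's near corner has risen from about (318,352) to (320,345), roughly 5 mm. The hand went up instead of down, so I'll check the joint limits.

```bash
cat >> kin.py <<'E'
KX=np.array([.273,.558,.428,.371,-.036,0,0,0,1.5708,0,-.017])
LO=np.array([-2.62,-.44,-1.27,.08,-1.32,.12,-2.74]);HI=np.array([2.62,2.09,1.32,2.57,4.46,2,2.74])
def ik(p,Rt,j0,n=12,m=.05):
    out=[]; rng=np.random.default_rng(0)
    for i in range(n):
        x0=np.clip(j0 if i==0 else j0+rng.normal(0,.6,7),LO+m+.01,HI-m-.01)
        f=lambda j:np.r_[(fk(j,KX)[0]-p)*10,R.from_matrix(fk(j,KX)[1].T@Rt).as_rotvec(),.005*(j-j0)]
        o=least_squares(f,x0,bounds=(LO+m,HI-m)); e=np.abs(o.fun[:6]).max()
        out.append((e,np.abs(o.x-j0).max(),o.x))
    ok=[q for q in out if q[0]<.02]
    return min(ok,key=lambda q:q[1]) if ok else min(out,key=lambda q:q[0])
E
python3 - <<'E'
from kin import *
D[:]=[json.loads(l) for l in open("log.jsonl")]
KX=fitk().x; print(KX.round(4).tolist())
s=observe(); j=np.array(s["joints"]); print("now",j.round(3)); print("20deg",np.round(D[-1][0],3)); print("level",np.round(D[-14][0],3))
for a,xt in((20,-.066),(30,-.064)):
  p,Rt=pry(np.radians(a),xt); r=ik(p,Rt,j); print(a,r[0].round(4),r[2].round(2))
E
```

```text
[0.2723, 0.5576, 0.4276, 0.3707, -0.0363, -0.0001, -0.0001, -0.0, 1.5707, 0.0001, -0.017]
now [-0.41   0.325  0.436  2.337  0.731  0.121 -2.739]
20deg [-0.107  0.331  0.117  2.301  0.521  0.216 -2.498]
level [ 0.229  0.315 -0.219  2.079  0.1    0.749 -2.056]
20 0.0001 [-0.09  0.33  0.11  2.29  0.51  0.22 -2.49]
30 0.1436 [-0.23  0.38  0.24  2.31  0.69  0.17 -2.69]
```

```bash
cat >> h.py <<'E'
TC=-RtL.T@ptL
def hand(th,tilt,xt=-.064): # TCP pose for lever angle th (deg) with tool tilted 'tilt' deg (lever turned in the grip)
    th=np.radians(th); up=np.array([-np.sin(th),0,np.cos(th)]); ax=np.array([np.cos(th),0,np.sin(th)])
    lx=.12-(.102+xt); tc=BAR+.005*up+(TC[0]-lx)*ax+TC[2]*up
    return b2w(tc),Rl(BOX[2],-np.radians(tilt))@RtL.T
E
python3 - <<'E'
from kin import *
s=observe(); print("TCP box",w2b(s["position"]).round(4))
for th,ti in((10,12),(20,12),(30,12),(34,12)):
  p,Rt=hand(th,ti); print(th,w2b(p).round(4)); step(p,Rt); r=ik(p,Rt,np.array(s["joints"])); print(r[0].round(4),r[2].round(2))
E
```

```text
TCP box [-0.1803  0.0054  0.1021]
10 [-0.2006 -0.      0.0995]
t 8.75 d [-0.0193  0.0055 -0.0067] w [ 0.0201 -0.2524 -0.0007] rows 0.5 2.0
0.0001 [ 0.05  0.33 -0.01  2.15  0.19  0.46 -2.12]
20 [-0.1973 -0.      0.0825]
t 8.75 d [-0.024   0.0052  0.0099] w [ 0.0201 -0.2524 -0.0007] rows 0.6 2.0
0.0001 [ 0.08  0.37 -0.04  2.16  0.23  0.43 -2.17]
30 [-0.1911  0.      0.0664]
t 8.75 d [-0.0258  0.0049  0.0271] w [ 0.0201 -0.2524 -0.0007] rows 0.9 2.0
0.0001 [ 0.1   0.4  -0.07  2.15  0.28  0.4  -2.21]
34 [-0.1878  0.      0.0603]
t 8.75 d [-0.0256  0.0048  0.034 ] w [ 0.0201 -0.2524 -0.0007] rows 1.0 2.0
0.0001 [ 0.11  0.42 -0.08  2.15  0.3   0.39 -2.22]
```

```bash
cat >> h.py <<'E'
def rend3(c,o,RL):
    m=np.zeros((400*S,640*S),np.uint8)
    for P in G["lever"]:
        cv2.fillConvexPoly(m,cv2.convexHull((proj(c,P@RL.T+o)*S).round().astype(np.int32)),255)
    return cv2.resize(m,(640,400),interpolation=cv2.INTER_AREA)/255.
def leverfit(verbose=True):
    """lever in the grip: slid u along and pitched d (tip up +) against the first grasp"""
    s=observe(); Rt=R.from_rotvec(s["ee_rot"]).as_matrix(); ms={}
    for c in("side","top"):
        get_image(c); q=silhouettes("lever",c)
        if q and q[0]["mask"].sum()>40: ms[c]=q[0]["mask"]*1.; print(c,round(q[0]["p"],2),q[0]["mask"].sum())
    best=(9,)
    def pose(u,d):
        RL=Rt@RtL@R.from_euler('y',-d).as_matrix()
        return np.array(s["position"])-RL@(TC+[u,0,0]),RL
    def f(v):
        L=0
        for c,m in ms.items():
            r=rend3(c,*pose(*v)); L+=1-2*(r*m).sum()/(r.sum()+m.sum())
        return L
    for u in np.arange(-.04,.061,.01):
        for d in np.radians(np.arange(-40,61,8)):
            v=f((u,d))
            if v<best[0]: best=(v,u,d)
    o=minimize(f,best[1:],method='Nelder-Mead',options=dict(initial_simplex=np.array(best[1:])+[[0,0],[.006,0],[0,.08]],xatol=1e-4,fatol=1e-4))
    P,RL=pose(*o.x); print("fit",round(o.fun,3),"u",o.x[0].round(4),"d",np.degrees(o.x[1]).round(1),"tilt",np.degrees(np.arcsin(RL[2,0])).round(1),"tip",w2b(P+RL@TIP).round(4),"eye",w2b(P+RL@EYE).round(4))
    np.save("grasp.npy",o.x); return P,RL
E
python3 - <<'E'
from h import *
P,RL=leverfit()
print(((proj("side",np.array([P+RL@TIP,P+RL@EYE,P+RL@[.075,0,.011]]))-[280,150])*5).round().tolist(), "x where over bar:", [ (l,w2b(P+RL@[l,0,0]).round(4).tolist()) for l in(.07,.08,.09,.1)])
E
```

```text
side 0.68 320
top 0.57 150
fit 0.799 u 0.0281 d -15.5 tilt 10.9 tip [-0.0734  0.005   0.1228] eye [-0.2829  0.0063  0.0998]
[[359.0, 269.0], [12.0, 205.0], [278.0, 245.0]] x where over bar: [(0.07, [-0.1222, 0.0052, 0.1116]), (0.08, [-0.1123, 0.0051, 0.1135]), (0.09, [-0.1025, 0.0051, 0.1154]), (0.1, [-0.0927, 0.0051, 0.1173])]
```

```bash
python3 - <<'E'
import h
from kin import *
h.TC[0]=.011
s=observe()
for th,ti in((14,16),(22,16),(30,16),(34,16)):
  p,Rt=hand(th,ti,-.065); print(th,w2b(p).round(4)); step(p,Rt); r=ik(p,Rt,np.array(s["joints"])); print(r[0].round(4),r[2].round(2))
E
```

```text
14 [-0.1735 -0.      0.0992]
t 8.95 d [0.0047 0.0046 0.0055] w [ 0.0202 -0.1819 -0.0022] rows 0.2 1.5
0.0001 [ 0.05  0.35 -0.01  2.15  0.29  0.39 -2.21]
22 [-0.1713 -0.      0.0893]
t 8.95 d [0.0023 0.0044 0.0153] w [ 0.0202 -0.1819 -0.0022] rows 0.4 1.5
0.0001 [ 0.06  0.37 -0.02  2.16  0.32  0.37 -2.24]
30 [-0.1678  0.      0.0799]
t 8.95 d [0.0012 0.0042 0.0253] w [ 0.0202 -0.1819 -0.0022] rows 0.6 1.5
0.0001 [ 0.07  0.39 -0.03  2.16  0.34  0.35 -2.27]
34 [-0.1655  0.      0.0754]
t 8.95 d [0.0012 0.0041 0.0304] w [ 0.0202 -0.1819 -0.0022] rows 0.7 1.5
0.0001 [ 0.08  0.4  -0.03  2.15  0.36  0.34 -2.28]
```

Emit:
{"op": "jog_arm", "data": {
  "motion": [
    [[0.002, 0.002, 0, 0.01, -0.09, 0, 1], [0.004, 0.004, 0.003, 0.02, -0.18, -0.002, 1], [0.004, 0.004, 0.003, 0.02, -0.18, -0.002, 1], [0.004, 0.004, 0.003, 0.02, -0.18, -0.002, 1]]
  ]
}}

```text
clock: 9.28
position: [0.5367, -0.1106, 0.1006]
ee_rot: [2.978, -0.648, 0.443]
force: [-4.2, -0.3, 0.6]
width: 0.123
gripper_force: 60.0
```

```bash
python3 - <<'E'
import h
from kin import *
h.TC[0]=.011
s=observe(); print(s["joints"].round(2),w2b(s["position"]).round(4),s["force"].round(1),s["ft_torque"].round(2))
for th,ti in((14,16),(22,16),(30,16)):
  p,Rt=hand(th,ti,-.065); step(p,Rt)
h.TC=-RtL.T@ptL; 
P,RL=leverfit()
E
```

```text
[ 0.12  0.34 -0.11  2.16  0.4   0.4  -2.33] [-0.1769  0.0028  0.1006] [-4.2 -0.3  0.6] [-0.08  0.59 -0.32]
t 9.28 d [0.0029 0.0028 0.0024] w [ 0.0014 -0.0089  0.004 ] rows 0.1 0.1
t 9.28 d [0.0021 0.0028 0.0124] w [ 0.0014 -0.0089  0.004 ] rows 0.3 0.1
t 9.28 d [0.0028 0.0028 0.0225] w [ 0.0014 -0.0089  0.004 ] rows 0.5 0.1
side 0.76 246
top 0.42 106
fit 0.98 u 0.0298 d -3.9 tilt 12.6 tip [-0.0724  0.0033  0.1239] eye [-0.2811  0.0025  0.0949]
```

Emit:
{"op": "jog_arm", "data": {
  "motion": [
    [[0.003, 0.002, 0.006, 0, 0, 0, 1], [0.003, 0.002, 0.012, 0, 0, 0, 1], [0.003, 0.002, 0.017, 0, 0, 0, 1], [0.003, 0.002, 0.022, 0, 0, 0, 1], [0.003, 0.002, 0.022, 0, 0, 0, 1], [0.003, 0.002, 0.022, 0, 0, 0, 1]]
  ]
}}

```text
clock: 9.98
position: [0.5473, -0.1183, 0.0826]
ee_rot: [2.974, -0.653, 0.454]
force: [-14.8, 11.4, 17.2]
width: 0.121
gripper_force: 60.1
```

```bash
python3 - <<'E'
import h
from kin import *
s=observe(); print(s["joints"].round(2),w2b(s["position"]).round(4),s["force"].round(1),s["ft_torque"].round(2))
P,RL=leverfit()
im=get_image("side"); cv2.imwrite("pics/p3.png",cv2.resize(im[150:270,280:440,::-1],None,fx=5,fy=5,interpolation=2))
E
```

```text
[ 0.1   0.39 -0.08  2.15  0.43  0.35 -2.35] [-1.641e-01  1.000e-04  8.260e-02] [-14.8  11.4  17.2] [1.79 1.97 0.5 ]
side 0.59 337
top 0.49 114
fit 0.797 u 0.0101 d 11.9 tilt 28.9 tip [-0.053   0.0003  0.1439] eye [-2.452e-01  2.000e-04  5.750e-02]
```

View pics/p3.png

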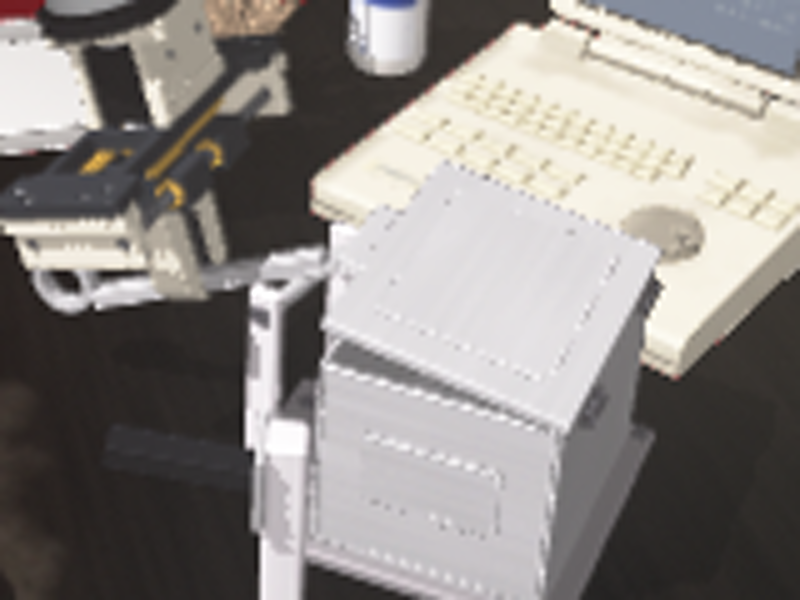

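The lid is well open: its near corner is at (328,318), up from 352, which is about 2 cm at the front. The lever is bearing on both bar and lid. I'll now unload it and withdraw along its axis.

```bash
python3 - <<'E'
from h import *
s=observe(); p=w2b(s["position"]); Rt=R.from_rotvec(s["ee_rot"]).as_matrix()
for d in((0,0,.003),(-.028,0,-.0125),(-.10,0,-.0125),(-.10,0,.10)): step(b2w(p+d),Rt)
E
```

```text
t 10.23 d [ 0.0009 -0.     -0.0029] w [0. 0. 0.] rows 0.1 0.0
t 10.23 d [-0.0305  0.0001  0.0036] w [0. 0. 0.] rows 0.7 0.0
t 10.23 d [-0.0992  0.0002 -0.0179] w [0. 0. 0.] rows 2.4 0.0
t 10.23 d [-6.560e-02  1.000e-04 -1.253e-01] w [0. 0. 0.] rows 3.4 0.0
```

Emit:
{"op": "jog_arm", "data": {
  "motion": [
    [[0.001, 0, -0.007, 0, 0, 0, 1], [-0.01, 0, -0.004, 0, 0, 0, 1], [-0.02, 0, 0, 0, 0, 0, 1], [-0.031, 0, 0.001, 0, 0, 0, 1], [-0.05, 0, -0.006, 0, 0, 0, 1], [-0.07, 0, -0.013, 0, 0, 0, 1], [-0.1, 0, -0.02, 0, 0, 0, 1], [-0.1, 0, -0.02, 0, 0, 0, 1], [-0.1, 0, -0.02, 0, 0, 0, 1]]
  ]
}}

```text
clock: 10.98
position: [0.4553, -0.0774, 0.0712]
ee_rot: [2.971, -0.654, 0.455]
force: [-0.4, -0.8, -1.4]
width: 0.123
gripper_force: 60.0
```

```bash
python3 - <<'E'
import h
from kin import *
s=observe(); print(s["joints"].round(2),s["position"].round(4),w2b(s["position"]).round(4),s["force"].round(1),s["ft_torque"].round(2))
P,RL=leverfit()
im=get_image("side"); cv2.imwrite("pics/p4.png",cv2.resize(im[130:290,230:430,::-1],None,fx=4,fy=4,interpolation=2))
E
```

```text
[-0.13  0.29  0.08  2.39  0.56  0.23 -2.59] [ 0.4553 -0.0774  0.0712] [-0.2648 -0.001   0.0712] [-0.4 -0.8 -1.4] [0.3  0.33 0.01]
side 0.62 248
top 0.6 182
fit 0.661 u 0.0054 d 7.6 tilt 24.7 tip [-0.1452 -0.0008  0.126 ] eye [-0.3433 -0.0009  0.0541]
```

View pics/p4.png

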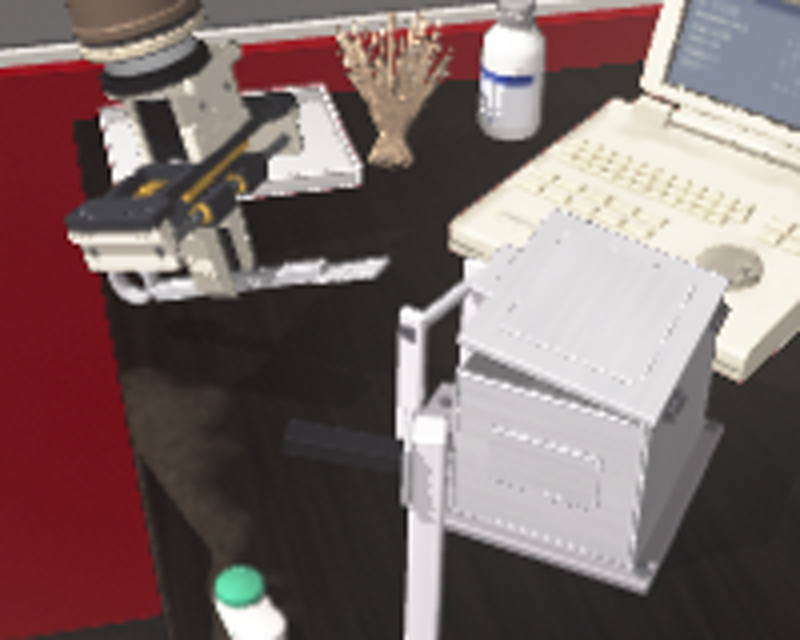

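The lid stays open. The lever is held tip-up, with the tip at crop (386,262) and the eye at (130,288). Now I'll check IK for the hanging pose.

```bash
cat >> kin.py <<'E'
ST=np.array([.58,-.4604,-.07])
def s2w(p): return R.from_euler('z',ST[2]).as_matrix()@np.array(p,float)+[ST[0],ST[1],0]
def peg(x): return np.array([x,0,.2505+(-.025-x)*.0045/.032])
E
python3 - <<'E'
from kin import *
s=observe(); j=np.array(s["joints"])
for flip in(0,1):
 F=np.diag([-1.,-1,1]) if flip else np.eye(3)
 for side in(1,-1):
  for yo in(-20,0,20):
   for pit in(60,80):
    RL=Rl(ST[2]+side*np.pi/2+np.radians(yo),np.radians(pit)); Rt=RL@TL@F
    res=[]
    for x in(-.085,-.035):
      p=s2w(peg(x))-RL@(EYE-[-.017,0,.002]); r=ik(p,Rt,j,8); res.append((r[0].round(3),r[2].round(2)))
    print(flip,side,yo,pit,res[0][0],res[1][0],res[1][1] if res[1][0]<.02 else "")
E
```

```text
0 1 -20 60 0.0 0.0 [-0.    0.79  0.22  1.58  0.89  1.28 -0.74]
0 1 -20 80 0.0 0.0 [-0.13  1.    0.39  1.6   1.01  1.35 -0.9 ]
0 1 0 60 0.0 0.0 [-0.12  0.67  0.33  1.91  1.17  0.95 -0.84]
0 1 0 80 0.0 0.0 [-0.29  0.94  0.54  1.95  1.33  1.01 -1.17]
0 1 20 60 0.0 0.0 [-0.2   0.58  0.49  2.2   1.74  0.66 -1.17]
0 1 20 80 0.0 0.0 [-0.28  0.9   0.57  2.25  1.96  0.96 -1.66]
0 -1 -20 60 0.0 0.0 [ 1.17  1.08 -0.36  0.95 -0.57  1.71 -2.58]
0 -1 -20 80 0.0 0.0 [ 1.24  1.26 -0.53  0.9  -0.68  1.8  -2.6 ]
0 -1 0 60 0.052 0.08 
0 -1 0 80 0.135 0.161 
0 -1 20 60 0.211 0.235 
0 -1 20 80 0.389 0.42 
1 1 -20 60 0.235 0.232 
1 1 -20 80 0.394 0.386 
1 1 0 60 0.164 0.124 
1 1 0 80 0.412 0.363 
1 1 20 60 0.146 0.134 
1 1 20 80 0.42 0.363 
1 -1 -20 60 0.0 0.0 [ 1.38  1.25 -1.09  0.91 -0.    1.64  0.23]
1 -1 -20 80 0.0 0.0 [ 1.41  1.45 -1.22  0.88 -0.11  1.7   0.22]
1 -1 0 60 0.052 0.08 
1 -1 0 80 0.132 0.157 
1 -1 20 60 0.211 0.235 
1 -1 20 80 0.389 0.421
```

```bash
python3 - <<'E'
from kin import *
s=step((.46,-.12,.36),Rl(np.radians(20),0)@RtL.T)
for q in(((.46,-.12,.36),20,0),((.46,-.30,.38),86,0),((.47,-.46,.33),86,80)):
  r=ik(np.array(q[0]),Rl(np.radians(q[1]),np.radians(q[2]))@RtL.T,np.array(s["joints"]),6); print(r[0].round(3),r[2].round(2))
E
```

```text
t 11.23 d [ 0.1063  0.0364 -0.2694] w [ 0.1243 -0.284  -0.7744] rows 7.0 6.7
0.0 [ 0.07  0.09  0.08  1.71 -0.01  1.34 -1.07]
0.0 [ 0.58  0.23 -0.12  1.49  0.02  1.42  0.39]
0.0 [-0.29  0.56  0.52  2.1   1.4   1.14 -1.  ]
```

Emit:
{"op": "jog_arm", "data": {
  "motion": [
    [[0.015, 0.005, -0.04, 0, 0, 0, 1], [0.03, 0.01, -0.08, 0, 0, 0, 1], [0.106, 0.036, -0.269, 0.124, -0.284, -0.774, 1], [0.106, 0.036, -0.269, 0.124, -0.284, -0.774, 1], [0.106, 0.036, -0.269, 0.124, -0.284, -0.774, 1], [0.106, 0.036, -0.269, 0.124, -0.284, -0.774, 1], [0.106, 0.036, -0.269, 0.124, -0.284, -0.774, 1], [0.106, 0.036, -0.269, 0.124, -0.284, -0.774, 1], [0.106, 0.036, -0.269, 0.124, -0.284, -0.774, 1], [0.106, 0.036, -0.269, 0.124, -0.284, -0.774, 1]]
  ]
}}

```text
clock: 12.07
position: [0.461, -0.1204, 0.3623]
ee_rot: [-3.091, -0.548, -0.014]
force: [-0.0, -0.4, -2.6]
width: 0.123
gripper_force: 60.0
```

```bash
python3 - <<'E'
from kin import *
s=step((.46,-.32,.38),Rl(np.radians(70),np.radians(35))@RtL.T); print(s["joints"].round(2),s["gripper_force"])
step((.47,-.46,.33),Rl(np.radians(86),np.radians(75))@RtL.T)
r=ik(np.array((.46,-.32,.38)),Rl(np.radians(70),np.radians(35))@RtL.T,np.array(s["joints"]),6); print(r[0].round(3),r[2].round(2))
E
```

```text
t 12.07 d [-0.0695  0.1871 -0.0185] w [-0.2587 -0.5742 -0.8411] rows 4.8 8.4
[ 0.28  0.11 -0.14  1.69  0.01  1.34 -1.09] 59.975733160972595
t 12.07 d [-0.1087  0.322   0.031 ] w [-0.7402 -1.1554 -0.9758] rows 8.2 13.5
0.0 [ 0.24  0.25 -0.14  1.62  0.62  1.47 -0.38]
```

Emit:
{"op": "jog_arm", "data": {
  "motion": [
    [[-0.069, 0.187, -0.018, -0.259, -0.574, -0.841, 1], [-0.069, 0.187, -0.018, -0.259, -0.574, -0.841, 1], [-0.069, 0.187, -0.018, -0.259, -0.574, -0.841, 1], [-0.069, 0.187, -0.018, -0.259, -0.574, -0.841, 1], [-0.069, 0.187, -0.018, -0.259, -0.574, -0.841, 1], [-0.069, 0.187, -0.018, -0.259, -0.574, -0.841, 1], [-0.069, 0.187, -0.018, -0.259, -0.574, -0.841, 1], [-0.069, 0.187, -0.018, -0.259, -0.574, -0.841, 1], [-0.069, 0.187, -0.018, -0.259, -0.574, -0.841, 1], [-0.069, 0.187, -0.018, -0.259, -0.574, -0.841, 1]]
  ]
}}

```text
clock: 12.9
position: [0.4584, -0.3167, 0.3752]
ee_rot: [2.225, 1.556, -0.7]
force: [-0.3, -0.2, -0.9]
width: 0.124
gripper_force: 60.0
```

```bash
python3 - <<'E'
from kin import *
s=step((.47,-.46,.33),Rl(np.radians(86),np.radians(75))@RtL.T); print(s["joints"].round(2),s["gripper_force"])
r=ik(np.array((.47,-.46,.33)),Rl(np.radians(86),np.radians(75))@RtL.T,np.array(s["joints"]),6); print(r[0].round(3),r[2].round(2))
E
```

```text
t 12.9 d [-0.0819  0.0606  0.1111] w [-0.2375 -0.6928 -0.1577] rows 3.6 6.0
[ 0.25  0.26 -0.16  1.63  0.62  1.47 -0.39] 59.97567057609558
0.0 [ 0.19  0.47 -0.11  2.03  1.45  1.39 -0.92]
```

Emit:
{"op": "jog_arm", "data": {
  "motion": [
    [[-0.082, 0.06, 0.111, -0.238, -0.693, -0.158, 1], [-0.082, 0.06, 0.111, -0.238, -0.693, -0.158, 1], [-0.082, 0.06, 0.111, -0.238, -0.693, -0.158, 1], [-0.082, 0.06, 0.111, -0.238, -0.693, -0.158, 1], [-0.082, 0.06, 0.111, -0.238, -0.693, -0.158, 1], [-0.082, 0.06, 0.111, -0.238, -0.693, -0.158, 1], [-0.082, 0.06, 0.111, -0.238, -0.693, -0.158, 1], [-0.082, 0.06, 0.111, -0.238, -0.693, -0.158, 1], [-0.082, 0.06, 0.111, -0.238, -0.693, -0.158, 1]]
  ]
}}

```text
clock: 13.65
position: [0.4685, -0.4623, 0.3322]
ee_rot: [1.476, 1.353, -1.114]
force: [-0.0, -1.0, -1.3]
width: 0.122
gripper_force: 60.0
```

```bash
python3 - <<'E'
from kin import *
P,RL=leverfit(); print("eye",(P+RL@EYE).round(4),"tip",(P+RL@TIP).round(4))
s=observe(); print(s["joints"].round(2))
# next: eye in front of peg
u,d=np.load("grasp.npy")
tgt=s2w(peg(-.095)); print("tgt",tgt)
Rt=Rl(ST[2]+np.pi/2,np.radians(78)-0)@R.from_euler('y',d).as_matrix()@RtL.T
RLn=Rt@RtL@R.from_euler('y',-d).as_matrix(); p=tgt-RLn@(EYE-TC-[u,0,0]); print(p); step(p,Rt); r=ik(p,Rt,s["joints"],6); print(r[0].round(3),r[2].round(2))
E
```

```text
side 0.62 809
top 0.57 159
fit 0.468 u 0.0088 d 5.8 tilt -69.0 tip [-0.1076 -0.3022  0.2126] eye [-0.0883 -0.358   0.4148]
eye [ 0.4669 -0.4755  0.4148] tip [ 0.4726 -0.4167  0.2126]
[ 0.13  0.46 -0.03  2.04  1.43  1.35 -0.91]
tgt [ 0.48523265 -0.45375543  0.26034375]
[ 0.48534927 -0.45356572  0.1766876 ]
t 13.85 d [0.1535 0.0147 0.0319] w [-0.0053 -0.1542 -0.0077] rows 3.8 1.2
0.0 [ 0.06  0.86 -0.    2.06  1.54  1.46 -1.35]
```

Emit:
{"op": "jog_arm", "data": {
  "motion": [
    [[0.03, 0.004, 0.008, -0.005, -0.15, -0.008, 1], [0.07, 0.008, 0.016, -0.005, -0.154, -0.008, 1], [0.11, 0.015, 0.032, -0.005, -0.154, -0.008, 1], [0.145, 0.015, 0.032, -0.005, -0.154, -0.008, 1], [0.153, 0.015, 0.032, -0.005, -0.154, -0.008, 1], [0.153, 0.015, 0.032, -0.005, -0.154, -0.008, 1], [0.153, 0.015, 0.032, -0.005, -0.154, -0.008, 1], [0.153, 0.015, 0.032, -0.005, -0.154, -0.008, 1]]
  ]
}}

```text
clock: 14.52
position: [0.4852, -0.4538, 0.1784]
ee_rot: [1.348, 1.253, -1.202]
force: [1.0, -0.3, -1.3]
width: 0.122
gripper_force: 60.0
```

```bash
python3 - <<'E'
from kin import *
P,RL=leverfit(); e=P+RL@EYE; print("eye",e.round(4),"tip",(P+RL@TIP).round(4),"target",s2w(peg(-.095)).round(4))
im=get_image("side"); x0,y0=270,190
print("px eye",((proj("side",e)-[x0,y0])*4).round(),"peg end/root",((proj("side",np.array([s2w(peg(-.057)),s2w(peg(0)),s2w([0,0,.266])]))-[x0,y0])*4).round().tolist())
A=cv2.resize(im[y0:y0+140,x0:x0+100],None,fx=4,fy=4,interpolation=2)
im=get_image("top"); x1,y1=370,170
B=cv2.resize(im[y1:y1+140,x1:x1+100],None,fx=4,fy=4,interpolation=2)
print("top px eye",((proj("top",e)-[x1,y1])*4).round(),((proj("top",np.array([s2w(peg(-.057)),s2w(peg(0)),s2w([0,0,.266])]))-[x1,y1])*4).round().tolist())
cv2.imwrite("pics/h1.png",np.hstack([A,B])[:,:,::-1])
E
```

```text
side 0.96 662
top 0.63 125
fit 0.367 u 0.0073 d 4.8 tilt -79.2 tip [-0.0895 -0.308   0.051 ] eye [-0.0814 -0.329   0.2605]
eye [ 0.4853 -0.452   0.2605] tip [ 0.4866 -0.4296  0.051 ] target [ 0.4852 -0.4538  0.2603]
px eye [[ 41. 178.]] peg end/root [[125.0, 196.0], [251.0, 218.0], [252.0, 185.0]]
top px eye [[276. 234.]] [[279.0, 183.0], [279.0, 108.0], [286.0, 102.0]]
```

View pics/h1.png

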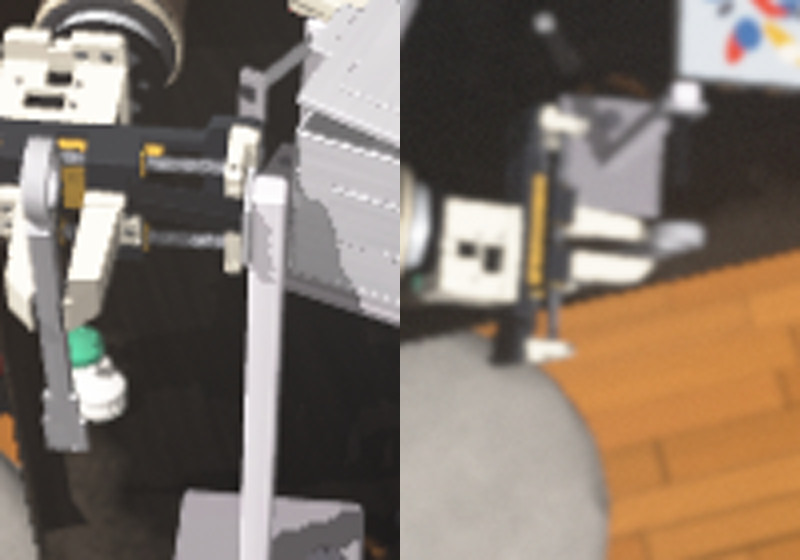

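The side view shows the eye at (41,180), matching the prediction of (41,178), and the post top at about (265,180) as expected. I'll thread along the peg axis.

```bash
cat >> kin.py <<'E'
def eyeto(w,pitch=79.):
    u,d=np.load("grasp.npy"); Rt=Rl(ST[2]+np.pi/2,np.radians(pitch))@R.from_euler('y',d).as_matrix()@RtL.T
    RLn=Rt@RtL@R.from_euler('y',-d).as_matrix(); return np.array(w)-RLn@(EYE-TC-[u,0,0]),Rt
def eyenow():
    u,d=np.load("grasp.npy"); s=observe(); Rt=R.from_rotvec(s["ee_rot"]).as_matrix(); RLn=Rt@RtL@R.from_euler('y',-d).as_matrix()
    e=np.array(s["position"])+RLn@(EYE-TC-[u,0,0]); return R.from_euler('z',ST[2]).as_matrix().T@(e-[ST[0],ST[1],0])
E
python3 - <<'E'
from kin import *
print(eyenow().round(4))
for x in(-.095,-.06,-.035): step(*eyeto(s2w(peg(x))))
print(ik(*eyeto(s2w(peg(-.035))),observe()["joints"],4)[2].round(2),observe()["joints"].round(2))
E
```

```text
[-0.0952  0.0021  0.2589]
t 14.82 d [-0.0016  0.0004  0.0018] w [0.0015 0.002  0.0026] rows 0.1 0.0
t 14.82 d [0.0033 0.0354 0.0023] w [0.0015 0.002  0.0026] rows 0.9 0.0
t 14.82 d [0.0068 0.0604 0.0027] w [0.0015 0.002  0.0026] rows 1.5 0.0
[ 0.07  0.9   0.    1.91  1.53  1.46 -1.24] [ 0.07  0.86 -0.01  2.06  1.54  1.47 -1.35]
```

Emit:
{"op": "jog_arm", "data": {
  "motion": [
    [[-0.001, 0.003, 0.002, 0, 0.002, 0.003, 1], [0, 0.012, 0.002, 0, 0.002, 0.003, 1], [0.001, 0.022, 0.002, 0, 0.002, 0.003, 1], [0.002, 0.029, 0.002, 0, 0.002, 0.003, 1], [0.003, 0.035, 0.0023, 0, 0.002, 0.003, 1], [0.003, 0.035, 0.0023, 0, 0.002, 0.003, 1]]
  ]
}}

```text
clock: 15.32
position: [0.5214, -0.4573, 0.1718]
ee_rot: [1.349, 1.256, -1.199]
force: [0.2, 0.4, -1.3]
width: 0.119
gripper_force: 60.0
```

```bash
python3 - <<'E'
from kin import *
print(eyenow().round(4),peg(-.06),observe()["force"].round(1),observe()["ft_torque"].round(2))
step(*eyeto(s2w(peg(-.035))))
old=np.load("grasp.npy"); P,RL=leverfit(); print("vision eye stand",(R.from_euler('z',ST[2]).as_matrix().T@(P+RL@EYE-[ST[0],ST[1],0])).round(4)); np.save("grasp.npy",old)
E
```

```text
[-0.0587  0.0005  0.254 ] [-0.06        0.          0.25542188] [ 0.2  0.4 -1.3] [ 1.52 -0.18  0.06]
t 15.32 d [0.002  0.0237 0.0008] w [ 0.0027 -0.0006  0.0005] rows 0.6 0.0
side 0.75 544
top 0.67 126
fit 0.418 u 0.0025 d 6.0 tilt -77.7 tip [-0.0565 -0.2922  0.0405] eye [-0.0466 -0.3181  0.2493]
vision eye stand [-0.0587 -0.0003  0.2493]
```

Emit:
{"op": "jog_arm", "data": {
  "motion": [
    [[0, 0.007, 0.0005, 0, 0, 0, 1], [0.001, 0.014, 0.0008, 0, 0, 0, 1], [0.0015, 0.02, 0.0008, 0, 0, 0, 1], [0.002, 0.024, 0.0008, 0, 0, 0, 1], [0.002, 0.024, 0.0008, 0, 0, 0, 1], [0.002, 0.024, 0.0008, 0, 0, 0, 1]]
  ]
}}

```text
clock: 16.02
position: [0.5438, -0.4598, 0.1701]
ee_rot: [1.349, 1.256, -1.2]
force: [-0.2, 0.8, -1.3]
width: 0.122
gripper_force: 60.0
```

```bash
python3 - <<'E'
from kin import *
print(eyenow().round(4),peg(-.035),observe()["force"].round(1),observe()["ft_torque"].round(2))
old=np.load("grasp.npy"); P,RL=leverfit(); print("vision eye stand",(R.from_euler('z',ST[2]).as_matrix().T@(P+RL@EYE-[ST[0],ST[1],0])).round(4)); np.save("grasp.npy",old)
step(*eyeto(s2w(peg(-.035)-[0,0,.006])))
E
```

```text
[-0.0362 -0.0004  0.2522] [-0.035       0.          0.25190625] [-0.2  0.8 -1.3] [ 1.55 -0.16 -0.03]
side 0.59 578
top 0.57 141
fit 0.365 u 0.0085 d 6.2 tilt -77.6 tip [-0.035  -0.286   0.0447] eye [-0.0248 -0.3123  0.2535]
vision eye stand [-0.0362 -0.0026  0.2535]
t 16.22 d [0.0065 0.0017 0.0003] w [ 0.0014 -0.0002  0.0018] rows 0.2 0.0
```

Threaded with no contact force. Next I'll lower the eye onto the peg.

Emit:
{"op": "jog_arm", "data": {
  "motion": [
    [[0.003, 0.001, 0, 0, 0, 0, 1], [0.005, 0.001, 0, 0, 0, 0, 1], [0.007, 0.001, 0, 0, 0, 0, 1], [0.0085, 0.001, 0, 0, 0, 0, 1], [0.0085, 0.001, 0, 0, 0, 0, 1], [0.0085, 0.001, 0, 0, 0, 0, 1]]
  ]
}}

```text
clock: 16.72
position: [0.5446, -0.4595, 0.1632]
ee_rot: [1.348, 1.253, -1.202]
force: [0.1, 0.3, 4.6]
width: 0.12
gripper_force: 60.0
```

```bash
python3 - <<'E'
from kin import *
print(eyenow().round(4),observe()["force"].round(1),observe()["ft_torque"].round(2))
E
```

```text
[-3.540e-02  2.000e-04  2.453e-01] [0.1 0.3 4.6] [ 0.11 -0.05 -0.01]
```

Contact on the peg (4.6 N). I'll open just a little and back off along the tool axis.

Emit:
{"op": "jog_arm", "data": {
  "motion": [
    [[0, 0, 0, 0, 0, 0, 0.64], [0, 0, 0, 0, 0, 0, 0.62], [0, 0, 0, 0, 0, 0, 0.6], [0, 0, 0, 0, 0, 0, 0.6], [0, 0, 0, 0, 0, 0, 0.6]]
  ]
}}

```text
clock: 17.13
position: [0.5446, -0.4588, 0.1616]
ee_rot: [1.349, 1.256, -1.2]
force: [-0.4, 0.2, -0.2]
width: 0.197
gripper_force: 0.0
```

Emit:
{"op": "jog_arm", "data": {
  "motion": [
    [[0, 0, -0.005, 0, 0, 0, 0.6], [0, 0, -0.012, 0, 0, 0, 0.6], [0, 0, -0.022, 0, 0, 0, 0.6], [0, 0, -0.035, 0, 0, 0, 0.6], [0, 0, -0.05, 0, 0, 0, 0.6], [0, 0, -0.05, 0, 0, 0, 0.6]]
  ]
}}

```text
clock: 17.63
position: [0.5504, -0.4048, 0.1669]
ee_rot: [1.348, 1.26, -1.195]
force: [1.0, 0.7, -1.3]
width: 0.202
gripper_force: 0.0
```

```bash
cat >> kin.py <<'E'
def freefit():
    ms={}
    for c in("side","top"):
        get_image(c); q=silhouettes("lever",c)
        if q: ms[c]=q[0]["mask"]*1.; ys,xs=np.where(ms[c]>0); print(c,round(q[0]["p"],2),len(xs),xs.min(),xs.max(),ys.min(),ys.max())
    def pose(v): RL=R.from_euler('ZYX',[ST[2]+np.pi/2+v[3],np.radians(80)+v[4],v[5]]).as_matrix(); return s2w([v[0],v[1],v[2]])-RL@EYE,RL
    f=lambda v:sum(1-2*(r*m).sum()/(r.sum()+m.sum()) for c,m in ms.items() for r in[rend3(c,*pose(v))])
    v0=np.array([-.035,0,.244,0,0,0]); o=minimize(f,v0,method='Nelder-Mead',options=dict(initial_simplex=np.vstack([v0]+[v0+np.eye(6)[i]*([.006]*3+[.15]*3)[i] for i in range(6)]),maxiter=400))
    P,RL=pose(o.x); print(round(o.fun,3),"eye(stand),angles",o.x.round(4),"tip",(P+RL@TIP).round(4))
E
python3 - <<'E'
from kin import *
s=observe(); print(s["force"].round(1),s["joints"].round(2),s["width"]); freefit()
E
```

```text
[ 1.   0.7 -1.3] [-0.    0.9  -0.04  1.91  1.46  1.51 -1.25] 0.2018539369990978
side 0.92 534 306 317 233 312
top 0.46 221 416 445 205 225
0.205 eye(stand),angles [-0.0375  0.0009  0.2443  0.2097 -0.0175  0.1188] tip [ 0.5374 -0.4342  0.0349]
```

The lever hangs with its eye at stand x −37 mm, on the peg axis in y, and its tip at 35 mm. I'll retreat further, let it settle and confirm.

Emit:
{"op": "jog_arm", "data": {
  "motion": [
    [[-0.01, 0, -0.03, 0, 0, 0, 0.6], [-0.03, 0, -0.06, 0, 0, 0, 0.6], [-0.05, 0, -0.08, 0, 0, 0, 0.6], [-0.06, 0, -0.08, 0, 0, 0, 0.6], [-0.06, 0, -0.08, 0, 0, 0, 0.6], [-0.06, 0, -0.08, 0, 0, 0, 0.6], [-0.06, 0, -0.08, 0, 0, 0, 0.6], [-0.06, 0, -0.08, 0, 0, 0, 0.6], [-0.06, 0, -0.08, 0, 0, 0, 0.6], [-0.06, 0, -0.08, 0, 0, 0, 0.6]]
  ]
}}

```text
clock: 18.67
position: [0.5528, -0.3376, 0.2357]
ee_rot: [1.349, 1.256, -1.202]
force: [-0.2, -0.4, 0.4]
width: 0.197
gripper_force: 0.0
```

Emit:
{"op": "jog_arm", "data": {
  "motion": [
    [[0, 0, 0, 0, 0, 0, 0.6], [0, 0, 0, 0, 0, 0, 0.6], [0, 0, 0, 0, 0, 0, 0.6], [0, 0, 0, 0, 0, 0, 0.6], [0, 0, 0, 0, 0, 0, 0.6], [0, 0, 0, 0, 0, 0, 0.6], [0, 0, 0, 0, 0, 0, 0.6], [0, 0, 0, 0, 0, 0, 0.6], [0, 0, 0, 0, 0, 0, 0.6], [0, 0, 0, 0, 0, 0, 0.6]]
  ]
}}

```text
clock: 19.5
position: [0.5532, -0.3369, 0.2364]
ee_rot: [1.349, 1.256, -1.2]
force: [0.6, -0.3, -0.3]
width: 0.2
gripper_force: 0.0
```

Emit:
{"op": "jog_arm", "data": {
  "motion": [
    [[0, 0, 0, 0, 0, 0, 0.6], [0, 0, 0, 0, 0, 0, 0.6], [0, 0, 0, 0, 0, 0, 0.6], [0, 0, 0, 0, 0, 0, 0.6], [0, 0, 0, 0, 0, 0, 0.6], [0, 0, 0, 0, 0, 0, 0.6], [0, 0, 0, 0, 0, 0, 0.6], [0, 0, 0, 0, 0, 0, 0.6], [0, 0, 0, 0, 0, 0, 0.6], [0, 0, 0, 0, 0, 0, 0.6]]
  ]
}}

```text
clock: 20.33
position: [0.5532, -0.337, 0.2364]
ee_rot: [1.349, 1.256, -1.2]
force: [-0.5, 0.0, 0.6]
width: 0.201
gripper_force: 0.0
```

```bash
python3 - <<'E'
from kin import *
s=observe(); print(s["clock"],s["position"].round(3),s["force"].round(1)); 
def mv(c):
    a=get_image(c).astype(int); [get_image(c) for _ in range(4)]; return np.abs(get_image(c).astype(int)-a)[190:360].mean()
print(mv("side")); freefit()
for n in("drops_a","contact_case","usb_stick"):
  for c in("side","top"):
    get_image(c); q=silhouettes(n,c); print(n,c,[np.round(x["pixel"]) for x in q[:1]])
m=silhouettes("lid","side"); ys,xs=np.where(m[0]["mask"]); print(m[0]["p"],xs.min(),xs.max(),ys.min(),ys.max())
E
```

```text
20.3333 [ 0.553 -0.337  0.236] [-0.5  0.   0.6]
0.44450367647058825
side 0.91 589 305 317 233 312
top 0.51 158 416 444 206 224
0.268 eye(stand),angles [-0.0374 -0.0003  0.243   0.1324  0.0038  0.1023] tip [ 0.5397 -0.4395  0.0331]
drops_a side [array([380., 206.])]
drops_a top [array([296., 169.])]
contact_case side [array([290., 284.])]
contact_case top [array([385., 238.])]
usb_stick side []
usb_stick top [array([407., 182.])]
0.81 344 411 182 236
```

The lever is at rest and stationary, the bystanders haven't moved and the lid is open, so I'm handing in.

```bash
python3 -c "
from cell import *
print(sign_off())"
```

```text
the job is handed in; nothing more can be done
None
```

I prised the lid open with the lever over the cross bar, to roughly 2 cm at the tab (more than the centimetre asked for), hung the lever at rest by its eye on the peg, left the bystanders where they were as far as the cameras show, and handed the job in at about 21 s; the sign-off call returned no verdict.

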